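Load a tilting inspection jig, swing it to 30 degrees and pin it

ROBOT

A 6-joint arm with a two-finger parallel gripper is mounted at the origin on the work surface; the furniture and walls round the work are solid. World frame = base frame: x ahead of the robot, y to its left, z up, the work surface at z = 0. Lengths are in mm, angles in rad, forces in N, time in s.
With the tool pointing down it reaches from about 275 to 1000 mm from the base axis. Payload 8.4 kg.
Tool frame: the origin (TCP) lies at the very end of the fingers, on their centre line; the grasp point (between the pads) lies behind it (r.grip_point_offset is the x of the grasp point in the tool frame, in mm); x points along the fingers, z is the direction in which the jaws open and shut, and the axes are right-handed (so a half turn about x gives the same grasp; the last joint's range is limited). The gripper opens to 85 mm and grips with 20 to 120 N. Pads are 22 mm wide; open, the fingers measure 114 mm over their backs; the gripper's body (76 mm by 85 mm) begins 54 mm behind the grasp point. The pads swing forward as they close: fully open they stand 13 mm farther back than shut.
Start: joints at [-1.258, 0.353, 1.633, -0, 1.155, -0.002], TCP at [193.515, -594.289, 231.281] pointing down, gripper open.
Joint ranges: [-2.63, 2.63], [-0.92, 2.1], [0.06, 2.66], [-1.3, 4.44], [0, 2.69], [-3.02, 3.02]. Speed limits (rad/s): [2.22, 2.22, 2.79, 3.14, 3.14, 3.14].

INTERFACE

Orientations are given as [roll, pitch, yaw] about the fixed x, y, z axes, in that order (R = Rz(yaw) Ry(pitch) Rx(roll)).
In Python, from rig import r, vision, order gives the robot as it stands. The module is installed in compiled form; this text tells all that it offers.
- The arm moves only by the tool step_arm, never from a script. Its argument "rows" is a list of rows, each a list of 7 numbers: the shift along the world's x, y, z in mm, then the turn, a rotation vector about the world's x, y, z in rad, then the finger opening in mm, from 0 to 85.4. A call has exactly 8 rows; each row is the pose to reach, as a shift and turn from the pose measured when the call began; what a row does not reach only later rows make up. A row lasts 1/8 s, in which the tool goes at most 62.5 mm and 10.7 degrees, less where a joint would pass 70% of its speed; a pose out of reach is approached as far as the arm can. A call with a gripper value outside its range is refused whole. The fingers move at their own pace and stop on an object; "force" is the grip in N (left out, the last holds). Time passes only in rows, so rows that repeat a pose let the fingers close, or fill a call up. It gives the time, the measured TCP pose, the force and the opening at its end, in the units of the state.
- r.sense(): the state, without advancing time (a new reading comes with each control period).
- vision.grab_frame(name): name is "side" or "top"; returns (picture, depth): 480x640x3 uint8, red, green, blue; 480x640 float32, mm along the optical axis (not along the pixel's ray), 0 where there is no reading.
- vision.camera_info(name): a dict with "K" (3x3 intrinsics, pixels), "origin" and "attitude" of the camera in the world. Camera axes: x right, y down, z forward; pixel columns grow to the right and rows downward; lengths in mm; the calibration is good to about 2 mm. A picture is of the moment at which its call begins. camera_info takes no time and is no camera call.
- order.sign_off(): hands the job in, once; it reports no verdict.
The state is a dict: "clock": time; "qpos": joint angles; "qvel": joint speeds; "joint_efforts": joint torques, N m; "eef_pos": TCP position; "tcp_rot": TCP orientation; "contact_force": force on the tool from outside, world axes, zero at the start; "wrist_torque": the same for the moment, N m; "opening": opening from 0.0 (shut) to 1.0 (fully open).
Only numpy, scipy, OpenCV 4.12 (cv2) and the standard library are available. Lean on these libraries where they do the work, as an engineer would, in place of code of your own. Each camera call takes 0.05 s, during which the arm holds its last target.

TASK

Get the tilting jig ready for inspection. With its cradle still pinned level, stand each test piece on the bench fully down in the nest of its own shape and size; then pull the lock pin, swing the cradle towards the robot to the next notch (30 degrees) and drop the pin fully home through the lock hole again, so that the loaded cradle is locked there. Also turn the lamp supply's recessed knob clockwise until its white pointer stands at the one long mark. Leave the other bench things where they are.

Things in the scene. Friction and masses are not known exactly. Their poses are not given: they have to be found in the camera images.
- fixture: The tilting jig, fixed. Grey base plate 80 (x) x 297 (y -165 to +132) x 10 mm; origin on the bench under the trunnion axis, which runs along its y, 75 mm high; -x faces the robot. Aluminium uprights (100 mm high) at y = +114, -96 mm. At y = -125 mm a notched steel wheel (radius 55 mm) under an aluminium guide bar (x -16 to +16, y -201 to -107, z 134 to 152 mm) with two holes.
- cradle (a joint): Cradle angle: 0 level, grows as its top leans to the robot (-x edge goes down). Wheel notches meet the lock hole at 0 and 0.524 rad. Stops at -0.06 and +0.60. Friction (0.2 N m) holds it where left; the notches are V-shaped: the pin's tip finds one within about 4 degrees and pulls it in line.
- handle_ball (a point): Centre of the black ball (22 mm diameter) on the cradle's 10 mm swing lever, left of the left upright, 80 mm from the trunnion axis, at y = +142 mm of the fixture. The lever stands upright (ball 155 mm high) with the cradle level and leans with it: at 30 degrees the ball is 40 mm nearer the robot and 11 mm lower. Grip it from above along the trunnion axis (it turns in the grip) or push it.
- lock_hole (a point): Mouth of the lock hole (12 mm diameter, chamfered), in the top of the guide bar (152 mm high), over the wheel. The pin stands here at the start.
- park_hole (a point): Mouth of the spare park hole in the same bar, 55 mm to the right (-y) of the lock hole, clear of the wheel: a handy place to park the pin meanwhile.
- pin: The loose lock pin, 60 g, upright. Origin under its shoulder, z up. Below it a steel shank, 10 mm diameter, 34 mm long, tapered tip; above it a shoulder disc 22 mm diameter, 5 mm thick, then a black grip 16 mm diameter, 30 mm high (top 35 mm above the origin). Home, the origin lies at the hole's mouth.
- pin_head (a point): The middle of the pin's black grip, 20 mm above the pin's origin.
- nest_large_round (a point): Centre of the floor of the large round nest (44.5 mm diameter). Nests lie in a row along the cradle (plate 72 x 184 mm, top 85 mm high when level), 18 mm deep, 2.5 mm wider than the feet; point axes turn with the cradle. From left: large round, square, oblong, small round, at y = +74, +26, -15, -55 mm of the fixture.
- nest_square (a point): Centre of the floor of the square nest (36.5 x 36.5 mm, sides along the cradle's axes), second from the left.
- nest_bar (a point): Centre of the floor of the oblong nest (50.5 mm along the cradle's x, 30.5 mm along its y), third from the left.
- nest_small_round (a point): Centre of the floor of the small round nest (34.5 mm diameter), last on the right.
- large_round_mid (a point): Middle of the large round test piece. Every piece stands upright on a heavy steel foot 18 mm high that fits its nest, with a narrower light stem above to grip, 54 mm high in all, 80 to 160 g; this point is half-way up (27 mm). Three or all of the four pieces are present. This one: foot 42 mm diameter, stem 22 mm diameter.
- square_mid (a point): Middle (27 mm up) of the square test piece: foot 34 x 34 mm, stem 20 x 20 mm, 54 mm high.
- bar_mid (a point): Middle (27 mm up) of the oblong test piece: foot 48 mm (its x) x 28 mm (its y), stem 30 x 16 mm, 54 mm high.
- small_round_mid (a point): Middle (27 mm up) of the small round test piece: foot 32 mm diameter, stem 18 mm diameter, 54 mm high.
- supply: Lamp supply, fixed: grey box 122 x 122 mm, 74 mm high; origin under its centre. In its top a square well, 80 x 80 mm, 40 mm deep, with the knob in the middle.
- knob_grip (a point): On the knob's axis, half-way up its grip bar, 54 mm above the bench. Knob: disc 44 mm diameter, on it a bar 40 mm long, 12 mm wide, from 39 to 65 mm above the bench (9 mm below the box top). The point's axes are the box's and do not turn with the knob.
- lamp_knob (a joint): Angle of the knob, growing clockwise seen from above, range 0 to 2.1 rad; stays where left. At value q the bar and its white pointer point 0.7 - q rad (counter-clockwise from the box's +x). The long white mark on the well's floor is met at 1.4; short marks stand every 0.35.
- dropper: A white dropper bottle, 37 mm diameter, 96 mm high, standing on the right: leave alone. Origin under its centre.
- stopper: A red rubber stopper, 25 mm, on the right: leave alone.
- weighing_bottle: A small glass jar, 36 mm diameter, 52 mm high, behind the supply: leave alone.
- beaker: A small glass beaker, 49 mm, 59 mm high, back left: leave alone.

How it is judged:
By the outcome, as a careful person would: the job done as asked, in the order asked, and still so for the second after the job is handed in, with the robot touching nothing.
Of large_round, square, bar, small_round only 3 to 4 are there at a start; the rules pass over those that are not, and their reading is None.
At some moment in a run one of large_round, square, bar, small_round may be knocked a few centimetres aside while the robot is not near it.
It also fails if it takes over 210 s, if anything falls off the work surface, if the arm or the gripper's body presses on something with over 40 N, if the wrist force passes 120 N, or if a joint passes its speed limit or range.

## Working session

There is one attempt and no reset: what is moved stays moved. The work goes in short steps, Python scripts to look and compute and a tool call to move; the robot and the scene stay as the last step left them, time stands still between calls to the robot, and variables do not carry over. Pictures are saved under pics/ and viewed, and the job is handed in when it is done.

Besides the shell and the picture viewer there is one more tool, called after "Request:" as name(argument=value, ...) on one line, values as JSON. step_arm: Moves the arm, as the interface text tells. Its arguments: {"type":"object","properties":{"rows":{"type":"array"},"force":{"type":"number"}},"required":["rows"]}

```bash
mkdir -p pics
cat > h.py <<'E'
from rig import r, vision, order
import numpy as np, cv2
from scipy.spatial.transform import Rotation as R
def cam(n):
    c=vision.camera_info(n); return c
def rotm(a):
    a=np.array(a,float)
    return a if a.shape==(3,3) else R.from_euler('xyz',a).as_matrix()
def grab(n,fn=None):
    p,d=vision.grab_frame(n)
    if fn: cv2.imwrite('pics/'+fn,p[:,:,::-1])
    np.savez('last_%s.npz'%n,p=p,d=d)
    return p,d
def cloud(n,d):
    c=cam(n);K=np.array(c['K']);A=rotm(c['attitude']);o=np.array(c['origin'])
    v,u=np.mgrid[0:480,0:640]
    P=np.stack([(u-K[0,2])/K[0,0]*d,(v-K[1,2])/K[1,1]*d,d],-1)
    return P@A.T+o
def proj(n,X):
    c=cam(n);K=np.array(c['K']);A=rotm(c['attitude']);o=np.array(c['origin'])
    q=(np.array(X,float)-o)@A; q=q@K.T; return q[...,:2]/q[...,2:]
E
python3 - <<'E'
from h import *
print(r.sense()); print(r.grip_point_offset)
for n in('side','top'):
    print(n,cam(n)); p,d=grab(n,n+'0.png')
    X=cloud(n,d); print(X[240,320],(d==0).mean())
E
```

```text
{'clock': 0.0, 'qpos': array([-1.25837469e+00,  3.53622097e-01,  1.63414904e+00, -1.74648719e-05,
        1.15519735e+00, -2.42086314e-03]), 'qvel': array([ 0.00013857,  0.00033754,  0.00079218, -0.00114748,  0.00053626,
        0.00054496]), 'joint_efforts': array([ 1.60836793e-03, -6.05236030e+01, -3.42068338e+01,  1.32351656e-04,
        9.37714329e-03, -1.44750021e-05]), 'eef_pos': array([ 193.37578083, -593.82478585,  230.57157239]), 'tcp_rot': array([-3.13240765,  1.5694204 ,  1.89483089]), 'contact_force': array([0.99467941, 0.71081669, 0.28998326]), 'wrist_torque': array([-0.04605298,  0.0337069 , -0.0035918 ]), 'opening': 1.0006333767570532}
-18.700000000000003
side {'K': array([[517.04205632,   0.        , 318.50995645],
       [  0.        , 517.04205632, 243.56859225],
       [  0.        ,   0.        ,   1.        ]]), 'origin': array([ 542.55539047, -794.1074859 ,  530.25609706]), 'attitude': array([-2.01001902e+00,  1.74764732e-02,  2.84874277e-04])}
[537.55114406 172.82516553  84.09528958] 0.00412109375
top {'K': array([[619.41495517,   0.        , 322.67468657],
       [  0.        , 619.41495517, 233.7858377 ],
       [  0.        ,   0.        ,   1.        ]]), 'origin': array([ 348.32292779,  109.01392443, 1392.41937016]), 'attitude': array([-2.99462343, -0.01757553, -1.58207207])}
[531.8238548   89.32350899  59.34655055] 0.0039029947916666666
```

View pics/top0.png

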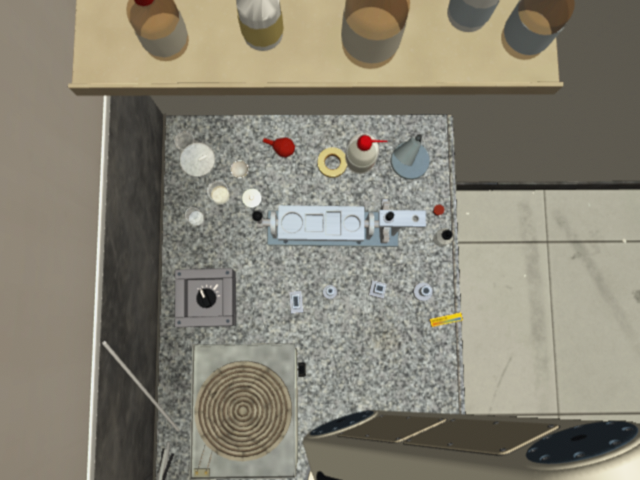

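View pics/side0.png

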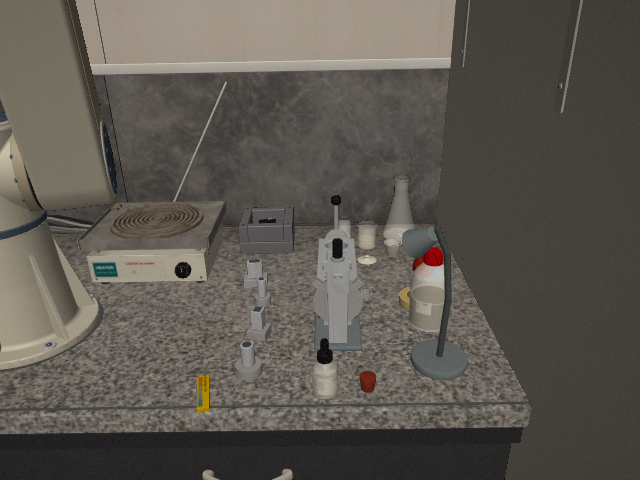

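```bash
cat > crop.py <<'E'
import sys,cv2,numpy as np
n,u0,v0,u1,v1,s,out=sys.argv[1:8]
u0,v0,u1,v1,s=map(int,(u0,v0,u1,v1,s))
p=np.load('last_%s.npz'%n)['p'][v0:v1,u0:u1,::-1]
cv2.imwrite('pics/'+out,cv2.resize(p,None,fx=s,fy=s,interpolation=cv2.INTER_CUBIC))
E
python3 crop.py top 250 190 450 310 4 c1.png; python3 crop.py top 165 255 245 335 7 c2.png
python3 crop.py side 230 180 430 330 4 c3.png
python3 - <<'E'
from h import *
f=np.load('last_top.npz');p=f['p'];d=f['d'];X=cloud('top',d)
z=X[...,2]
# bench level plane
m=(np.abs(z)<15)
print('bench z',np.median(z[240:330,240:440]))
from scipy import ndimage
for nm,(u0,v0,u1,v1) in dict(bar=(285,285,310,318),small=(318,280,342,302),sq=(367,275,392,302),large=(410,278,438,306)).items():
    s=(slice(v0,v1),slice(u0,u1)); Z=z[s];Y=X[s]
    b=np.median(Z[Z<8])
    for lo,hi in((10,26),(40,70)):
        k=(Z>lo)&(Z<hi)
        if k.sum()>3:
            q=Y[k][:,:2].astype(np.float32); print(nm,lo,k.sum(),Y[k].mean(0).round(1),cv2.minAreaRect(q), np.median(Z[k]))
E
```

```text
bench z -0.6235995206567395
bar 10 168 [401.  143.4  17.1] ((401.5185546875, 143.78736877441406), (48.227516174316406, 27.778608322143555), 4.672266006469727) 17.175113213348936
bar 40 107 [401.2 143.7  53.4] ((401.107666015625, 143.3247528076172), (15.191259384155273, 29.962942123413086), 89.92015075683594) 53.77802432982844
small 10 100 [421.9  69.7  17.2] ((422.5438232421875, 68.833984375), (28.942007064819336, 29.037525177001953), 89.12715911865234) 17.289214217913127
small 40 54 [422.8  69.7  52.9] ((422.5451965332031, 69.88726806640625), (15.401355743408203, 15.397436141967773), 88.95977020263672) 52.5759211841513
sq 10 133 [426.3 -35.   17.1] ((427.61614990234375, -37.36569595336914), (33.72027587890625, 34.479007720947266), 75.02689361572266) 16.853483884686057
sq 40 92 [427.3 -37.1  53. ] ((427.228515625, -37.51495361328125), (20.5006046295166, 19.76527214050293), 77.26365661621094) 53.535437127844034
large 10 181 [ 420.6 -134.6   16.7] ((421.138427734375, -137.09442138671875), (39.707977294921875, 40.22829055786133), 17.771406173706055) 16.802132873595383
large 40 85 [ 421.1 -137.    52.7] ((420.6686096191406, -138.01333618164062), (20.772266387939453, 19.939510345458984), 85.35484313964844) 52.95315570100706
```

View pics/c1.png

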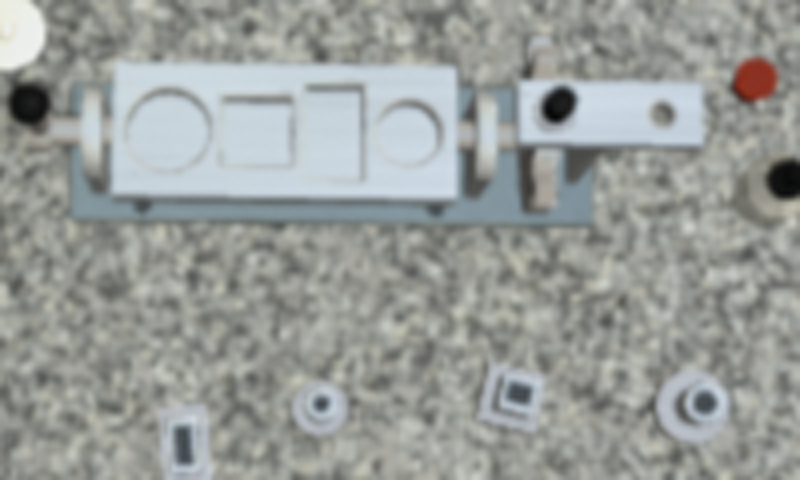

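View pics/c2.png

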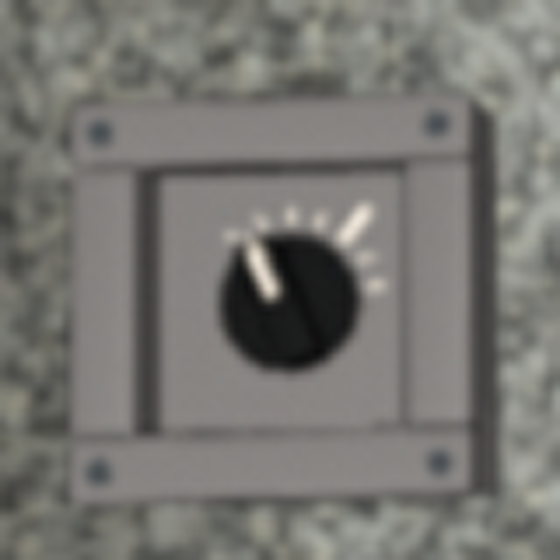

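View pics/c3.png

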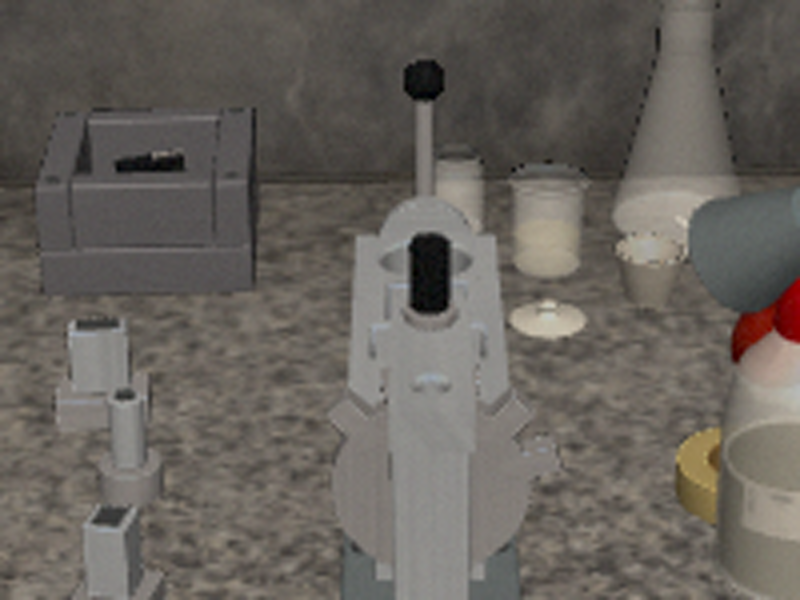

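Run:
```python
from h import *
f=np.load('last_top.npz');p=f['p'];d=f['d'];X=cloud('top',d);z=X[...,2]
def rect(u0,v0,u1,v1,lo,hi,nm):
    s=(slice(v0,v1),slice(u0,u1)); k=(z[s]>lo)&(z[s]<hi); Y=X[s][k]
    print(nm,k.sum(),np.median(Y[:,2]).round(1),Y.mean(0).round(1),cv2.minAreaRect(Y[:,:2].astype(np.float32)))
rect(270,195,368,250,80,90,'plate')
rect(375,195,435,240,146,158,'bar')
rect(380,200,400,230,178,192,'pintop')
rect(245,200,268,225,140,172,'ball')
rect(170,260,245,335,68,80,'supply')
rect(190,280,225,315,55,70,'knobbar')
rect(190,280,225,315,36,44,'disc')
rect(260,195,275,250,92,105,'upl'); rect(366,195,378,250,92,105,'upr')
rect(262,195,400,255,6,14,'base')
k=(z>130)&(z<170); 
print(X[215,255:262].round(0).tolist())
c=z[256-0:258]
```

```text
plate 1665 84.0 [567.1  87.4  84.1] ((567.3909301757812, 92.00428771972656), (207.62242126464844, 73.00269317626953), 88.74976348876953)
bar 623 151.0 [563.3 -78.9 151.1] ((563.959228515625, -77.11566162109375), (94.55484771728516, 33.19890594482422), 88.86906433105469)
pintop 51 185.8 [564.1 -47.2 185.7] ((564.3135986328125, -47.14634323120117), (14.411646842956543, 13.711551666259766), 0.9873077273368835)
ball 90 161.9 [569.  218.2 161.3] ((570.6535034179688, 218.18255615234375), (18.779308319091797, 20.90097427368164), 89.56352233886719)
supply 1848 73.0 [410.7 337.9  73.1] ((411.127197265625, 337.755615234375), (122.24363708496094, 122.45521545410156), 0.3522460162639618)
knobbar 133 64.8 [411.9 333.3  64.6] ((404.7458190917969, 312.8851013183594), (69.692626953125, 57.682003021240234), 19.602048873901367)
disc 270 38.2 [411.4 337.7  38.5] ((412.0570373535156, 338.31341552734375), (70.03539276123047, 73.87655639648438), 89.95095825195312)
upl 80 97.4 [567.9 192.1  97.5] ((569.0576171875, 194.01564025878906), (31.5458927154541, 32.67894744873047), 51.86124801635742)
upr 78 96.3 [564.7 -18.8  96.9] ((564.7804565429688, -18.63654136657715), (9.362037658691406, 34.846702575683594), 88.88325500488281)
base 843 9.3 [545.8  49.    9.4] ((576.4781494140625, 66.87838745117188), (128.61407470703125, 305.1728820800781), 0.42905014753341675)
[[569.0, 221.0, 163.0], [569.0, 219.0, 166.0], [569.0, 217.0, 165.0], [569.0, 215.0, 165.0], [569.0, 213.0, 164.0], [570.0, 211.0, 160.0], [570.0, 209.0, 159.0]]
```

Run:
```python
from h import *
s=r.sense(); M=R.from_euler('xyz',s['tcp_rot']).as_matrix(); print(M.round(4))
f=np.load('last_top.npz');p=f['p'];d=f['d'];X=cloud('top',d);z=X[...,2]
for v in(60,85,90,94,98): print(v,X[v,300].round(0))
print('wallL',X[200,100:165:8].round(0).tolist())
print('lamp',X[145:175:5,410].round(0).tolist(),'flask',X[150,362].round(0), z[120:190,170:440].max())
# plate edges without trunnion: per column extents
ps=p.astype(int)
g=cv2.cvtColor(p,cv2.COLOR_RGB2GRAY)
m=(z>80)&(z<90)
xs=[];lo=[];hi=[]
for u in range(285,358,3):
    vv=np.where(m[195:250,u])[0]+195
    lo.append(X[vv.min(),u,:2]);hi.append(X[vv.max(),u,:2])
lo=np.array(lo);hi=np.array(hi)
for q in(lo,hi): c=np.polyfit(q[:,1],q[:,0],1); print(c)
cols=[]
for v in range(207,240):
    uu=np.where(m[v,265:372])[0]+265
    cols.append((v,X[v,uu.min(),1].round(1),X[v,uu.max(),1].round(1)))
print(cols[::3])
# nest masks
m2=(z>60)&(z<76)
m2[:200]=0;m2[245:]=0;m2[:,:272]=0;m2[:,366:]=0
n,l,st,ce=cv2.connectedComponentsWithStats(m2.astype(np.uint8))
for i in range(1,n):
    if st[i,4]>30:
        Y=X[l==i]; print(st[i],np.median(Y[:,2]).round(1),Y.mean(0).round(1),cv2.minAreaRect(Y[:,:2].astype(np.float32)))
```

```text
[[-4.000e-04  9.509e-01  3.096e-01]
 [ 1.200e-03  3.096e-01 -9.509e-01]
 [-1.000e+00  0.000e+00 -1.300e-03]]
60 [695. 121. 618.]
85 [655. 121. 630.]
90 [653. 122. 617.]
94 [654. 122. 602.]
98 [841. 130.  95.]
wallL [[552.0, 449.0, 405.0], [562.0, 451.0, 359.0], [571.0, 451.0, 316.0], [580.0, 451.0, 272.0], [590.0, 451.0, 220.0], [601.0, 451.0, 169.0], [614.0, 451.0, 106.0], [627.0, 451.0, 42.0], [635.0, 443.0, 2.0]]
lamp [[694.0, -86.0, 226.0], [687.0, -87.0, 216.0], [676.0, -86.0, 220.0], [669.0, -87.0, 210.0], [662.0, -89.0, 198.0], [699.0, -120.0, 11.0]] flask [714.  -1. 124.] 1392.4193701638833
[1.85809057e-02 6.00575736e+02]
[2.43167605e-02 5.29924858e+02]
[(207, np.float64(179.1), np.float64(-3.6)), (210, np.float64(179.1), np.float64(-3.4)), (213, np.float64(185.4), np.float64(-20.0)), (216, np.float64(185.6), np.float64(-14.0)), (219, np.float64(198.3), np.float64(-0.9)), (222, np.float64(204.9), np.float64(-11.8)), (225, np.float64(183.6), np.float64(-9.3)), (228, np.float64(187.3), np.float64(-15.2)), (231, np.float64(196.2), np.float64(-19.2)), (234, np.float64(179.0), np.float64(-19.8)), (237, np.float64(176.9), np.float64(-2.4))]
[326 211  15  24 308] 66.3 [569.2  61.8  66.2] ((567.5291137695312, 61.59006118774414), (50.85060119628906, 29.789615631103516), 0.6690276265144348)
[282 212  20  20 305] 66.3 [571.  151.   66.3] ((571.1279907226562, 150.79779052734375), (41.31249237060547, 41.1693229675293), 89.78875732421875)
[306 214  17  17 275] 66.3 [569.8 102.1  66.4] ((569.3787231445312, 102.04132843017578), (34.872947692871094, 35.147254943847656), 89.40323638916016)
[344 215  16  16 188] 65.8 [568.3  21.   66.1] ((568.0328979492188, 20.85922622680664), (32.29793930053711, 31.38984489440918), 88.06259155273438)
```

Request:
step_arm(rows=[[29,57,0,0,0,-0.04,85],[58,115,0,0,0,-0.08,85],[87,172,0,0,0,-0.12,85],[116,230,0,0,0,-0.16,85],[140,285,-20,0,0,-0.2,85],[170,342,-40,0,0,-0.24,85],[199,399,-60,0,0,-0.28,85],[227.5,456,-80,0,0,-0.315,85]], force=30)

```text
clock: 1.1
eef_pos: [412.1, -154.9, 156.8]
tcp_rot: [2.602, 1.57, 1.03]
contact_force: [1.4, -1.4, 0.6]
opening: 0.998
```

Request:
step_arm(rows=[[5,10,-40,0,0,0,60],[9,17.5,-80,0,0,0,60],[9,17.5,-115,0,0,0,60],[9,17.5,-133,0,0,0,50],[9,17.5,-134,0,0,0,30],[9,17.5,-134,0,0,0,10],[9,17.5,-134,0,0,0,10],[9,17.5,-134,0,0,0,10]])

```text
clock: 2.1
eef_pos: [421.5, -137.6, 23.5]
tcp_rot: [1.876, 1.569, 0.303]
contact_force: [0.7, -0.5, -1.5]
opening: 0.251
```

```bash
python3 - <<'E'
from h import *
s=r.sense();print(s['eef_pos'],s['opening']*85.4,s['contact_force'])
grab('side','s1.png')
E
python3 crop.py side 150 200 400 400 3 s1c.png
```

```text
[ 421.4743309  -137.60177412   23.4647605 ] 21.40565390907251 [ 0.65207848 -0.52173305 -1.49679306]
```

View pics/s1c.png

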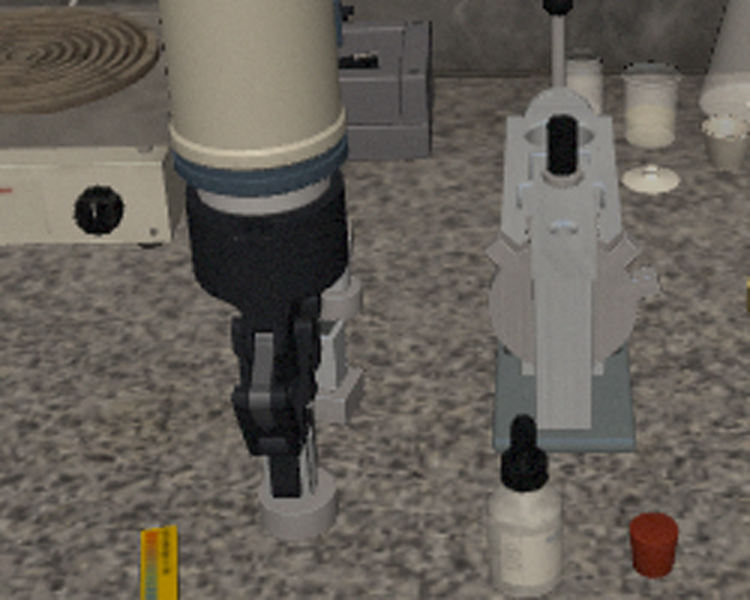

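Run:
```python
from h import *
f=np.load('last_side.npz');X=cloud('side',f['d'])
for v in (345,352,358,362):
    print(v,X[v,232:266:3].round(0).tolist())
pp=proj('side',[[421.5,-137.6,23],[421.5,-152,23],[421.5,-137.6,0],[421.5,-158,0]]); print(pp,(pp-[150,200])*3)
Z=X[...,2];k=np.zeros_like(Z,bool);k[355:385,230:270]=1
k&=(Z>3)&(Z<15); Y=X[k]; print(Y.min(0),Y.max(0))
# fit circle radius 21
from scipy.optimize import least_squares
fun=lambda c:np.hypot(Y[:,0]-c[0],Y[:,1]-c[1])-21
print(least_squares(fun,[421,-137],loss='soft_l1').x, len(Y))
```

```text
345 [[412.0, -190.0, 89.0], [416.0, -192.0, 91.0], [420.0, -190.0, 89.0], [425.0, -191.0, 90.0], [429.0, -191.0, 90.0], [433.0, -191.0, 90.0], [434.0, -170.0, 74.0], [434.0, -143.0, 55.0], [426.0, -68.0, -1.0], [431.0, -67.0, -2.0], [436.0, -68.0, -1.0], [442.0, -71.0, 1.0]]
352 [[388.0, -87.0, -0.0], [393.0, -86.0, -1.0], [413.0, -158.0, 53.0], [418.0, -163.0, 56.0], [422.0, -159.0, 54.0], [427.0, -162.0, 56.0], [430.0, -156.0, 51.0], [433.0, -143.0, 41.0], [428.0, -88.0, -0.0], [434.0, -89.0, 1.0], [439.0, -89.0, 0.0], [443.0, -86.0, -2.0]]
358 [[390.0, -102.0, -1.0], [396.0, -104.0, 0.0], [411.0, -154.0, 39.0], [417.0, -163.0, 46.0], [421.0, -162.0, 44.0], [426.0, -164.0, 46.0], [429.0, -156.0, 40.0], [433.0, -150.0, 35.0], [435.0, -131.0, 20.0], [439.0, -131.0, 20.0], [440.0, -103.0, -1.0], [445.0, -105.0, 0.0]]
362 [[392.0, -115.0, 1.0], [397.0, -115.0, 1.0], [407.0, -139.0, 19.0], [416.0, -162.0, 37.0], [421.0, -161.0, 36.0], [426.0, -164.0, 39.0], [429.0, -156.0, 32.0], [432.0, -150.0, 27.0], [435.0, -137.0, 18.0], [440.0, -140.0, 20.0], [441.0, -114.0, -1.0], [446.0, -115.0, -0.0]]
[[247.09705346 359.47988304]
 [245.92770945 365.34226853]
 [248.20135734 371.21325175]
 [246.57918721 379.74336281]] [[291.29116039 478.43964911]
 [287.78312836 496.02680558]
 [294.60407201 513.63975526]
 [289.73756164 539.23008844]]
[ 403.25433341 -161.56471866    3.02331414] [ 444.31644486 -100.56490959   14.88523999]
[ 423.50552874 -138.64192459] 165
```

Request:
step_arm(rows=[[0,0,1,0,0,0,60],[0,0,1,0,0,0.18,60],[0,0,1,0,0,0.36,60],[0,0,1,0,0,0.54,60],[0,0,1,0,0,0.72,60],[0,0,1,0,0,0.9,60],[0,0,1,0,0,1.08,60],[0,0,1,0,0,1.26,60]])

```text
clock: 3.15
eef_pos: [421.6, -137.6, 24.6]
tcp_rot: [1.663, 1.569, 1.356]
contact_force: [0.0, -0.1, 0.5]
opening: 0.703
```

Request:
step_arm(rows=[[0,0,0,0,0,0.17,60],[0,0,0,0,0,0.33,60],[0,0,0,0,0,0.33,40],[0,0,0,0,0,0.33,20],[0,0,0,0,0,0.33,10],[0,0,0,0,0,0.33,10],[0,0,0,0,0,0.33,10],[0,0,0,0,0,0.33,10]])

```text
clock: 4.15
eef_pos: [421.7, -137.6, 24.7]
tcp_rot: [1.592, 1.569, 1.615]
contact_force: [-1.0, 1.6, 5.8]
opening: 0.246
```

Run:
```python
from h import *
s=r.sense();print(s['eef_pos'],s['opening']*85.4,s['contact_force'],s['tcp_rot'][2]-s['tcp_rot'][0],s['qpos'])
```

```text
[ 421.6835941  -137.62578119   24.7037926 ] 21.04865511622979 [-1.02750949  1.58146577  5.7749905 ] 0.02315929173576725 [-0.32000825  0.40959982  2.16191668  0.00276555  0.5706469  -0.34549533]
```

Request:
step_arm(rows=[[0,0,0,0,0,0,60],[0,0,0,0,0,0,60],[0,0,30,0,0,0,60],[0,0,70,0,0,0,60],[0,-30,100,0,0,0,60],[-20,-90,100,0,0,0,60],[-40,-150,100,0,0,0,60],[-60,-190,100,0,0,0,60]])

```text
clock: 5.15
eef_pos: [361.0, -329.9, 124.9]
tcp_rot: [0.914, 1.57, 0.937]
contact_force: [-0.5, -0.0, 0.2]
opening: 0.705
```

```bash
cat > meas.py <<'E'
from h import *
from scipy.optimize import least_squares
def comps(tag='m'):
    p,d=grab('top',tag+'_top.png');X=cloud('top',d);z=X[...,2]
    out=[]
    m=((z>46)&(z<60)); m[:255]=0;m[340:]=0;m[:,:250]=0;m[:,445:]=0
    n,l,st,ce=cv2.connectedComponentsWithStats(m.astype(np.uint8))
    for i in range(1,n):
        if 25<st[i,4]<200:
            Y=X[l==i]; c=Y.mean(0)
            k=(np.hypot(X[...,0]-c[0],X[...,1]-c[1])<34)&(z>9)&(z<26)
            print('stem n',st[i,4],c.round(1),'rect',np.round(sum(map(list,cv2.minAreaRect(Y[:,:2].astype(np.float32))[:2]),[]),1),round(cv2.minAreaRect(Y[:,:2].astype(np.float32))[2],1),'foot',k.sum(),np.round(sum(map(list,cv2.minAreaRect(X[k][:,:2].astype(np.float32))[:2]),[]),1),round(cv2.minAreaRect(X[k][:,:2].astype(np.float32))[2],1))
    return p,X
E
python3 - <<'E'
from meas import *
comps('m1')
p,d=grab('side','m1_side.png');X=cloud('side',d)
Z=X[...,2];k=(np.hypot(X[...,0]-421.7,X[...,1]+137.6)<30)&(Z>3)&(Z<15)
Y=X[k];print(len(Y),least_squares(lambda c:np.hypot(Y[:,0]-c[0],Y[:,1]-c[1])-21,[421,-137],loss='soft_l1').x)
k=(np.hypot(X[...,0]-421.7,X[...,1]+137.6)<30)&(Z>26)&(Z<48)
Y=X[k];print(len(Y),least_squares(lambda c:np.hypot(Y[:,0]-c[0],Y[:,1]-c[1])-11,[421,-137],loss='soft_l1').x)
E
```

```text
stem n 86 [427.3 -37.4  53.2] rect [427.4 -37.5  20.3  20.2] 74.7 foot 135 [427.7 -37.2  34.1  34.5] 74.1
stem n 54 [422.7  69.7  53.8] rect [422.5  69.9  15.1  15.3] 88.6 foot 105 [422.4  68.9  28.9  29.1] 89.4
stem n 81 [ 420.7 -137.1   53.1] rect [ 420.8 -137.2   20.3   21. ] 13.2 foot 184 [ 420.9 -137.    40.3   40.4] 26.2
stem n 104 [401.3 143.8  53.4] rect [400.9 143.3  15.1  30. ] 89.8 foot 165 [401.7 143.8  48.3  27.8] 4.6
162 [ 422.36957054 -138.6681211 ]
162 [ 422.2941224  -138.62271379]
```

Run:
```python
from h import *
f=np.load('last_side.npz');X=cloud('side',f['d']);Z=X[...,2]
pl=[]
for y in range(0,175,15):
    k=(np.abs(X[...,1]-y)<3)&(Z>80)&(Z<90)&(X[...,0]>500)&(X[...,0]<640)
    if k.sum()>5:
        q=X[k][:,0]; print(y,k.sum(),q.min().round(1),q.max().round(1),((q.min()+q.max())/2-.021*y).round(2),np.median(Z[k]).round(1))
for nm,lo,hi,yr in(('bar',147,157,(-130,-20)),('top',180,195,(-70,-30))):
    k=(X[...,1]>yr[0])&(X[...,1]<yr[1])&(Z>lo)&(Z<hi)&(X[...,0]>520)&(X[...,0]<620)
    print(nm,k.sum(),X[k].mean(0),cv2.minAreaRect(X[k][:,:2].astype(np.float32)))
k=(X[...,1]>205)&(X[...,1]<235)&(Z>145)&(Z<175)&(X[...,0]>520)&(X[...,0]<620)
Y=X[k]
from scipy.optimize import least_squares
print(least_squares(lambda c:np.linalg.norm(Y-c,axis=1)-11,[570,218,155],loss='soft_l1').x)
f=np.load('last_top.npz');X=cloud('top',f['d']);Z=X[...,2]
k=(X[...,1]>205)&(X[...,1]<232)&(Z>150)&(Z<175)&(X[...,0]>550)&(X[...,0]<590);Y=X[k]
print(least_squares(lambda c:np.linalg.norm(Y-c,axis=1)-11,[570,218,155],loss='soft_l1').x,len(Y))
```

```text
15 23 533.6 601.4 567.18 85.1
30 28 531.8 602.4 566.49 85.5
45 25 531.8 603.2 566.55 85.5
60 16 533.6 602.5 566.77 84.7
75 30 533.6 603.5 566.97 84.5
90 26 533.6 604.5 567.13 85.0
105 20 533.5 603.2 566.18 85.1
120 41 535.5 604.3 567.36 84.7
135 22 533.5 605.0 566.43 85.4
150 12 535.5 602.0 565.62 85.5
165 36 535.5 605.2 566.87 85.3
bar 579 [564.63374963 -90.57288552 151.9692541 ] ((564.8522338867188, -81.07704162597656), (94.31031799316406, 31.958324432373047), 88.71925354003906)
top 71 [565.0700048  -53.14664756 184.92427888] ((564.7976684570312, -50.56821823120117), (17.346586227416992, 14.32505989074707), 87.80296325683594)
[571.42407445 217.44997037 155.48619723]
[570.01710385 219.53465737 155.00230591] 90
```

Request:
step_arm(rows=[[20,60,0,0,0,-0.02,60],[40,120,0,0,0,-0.044,60],[60.5,180,0,0,0,-0.044,60],[60.7,192.3,-30,0,0,-0.044,60],[60.7,192.3,-75,0,0,-0.044,60],[60.7,192.3,-101,0,0,-0.044,60],[60.7,192.3,-101,0,0,-0.044,30],[60.7,192.3,-101,0,0,-0.044,10]], force=40)

```text
clock: 6.25
eef_pos: [421.3, -138.7, 24.4]
tcp_rot: [0.405, 1.57, 0.381]
contact_force: [0.0, 0.0, 0.7]
opening: 0.283
```

Request:
step_arm(rows=[[0,0,0,0,0,0,10],[0,0,0,0,0,0,10],[0,0,40,0,0,0,10],[0,0,90,0,0,0,10],[0,20,130,0,0,0,10],[20,70,150,0,0,0,10],[40,125,150,0,0,0,10],[70,180,150,0,0,0,10]])

```text
clock: 7.25
eef_pos: [491.5, 42.7, 175.5]
tcp_rot: [0.111, 1.568, 0.086]
contact_force: [1.4, -0.2, -0.5]
opening: 0.246
```

Request:
step_arm(rows=[[30,40,0,0,0,0,10],[60,80,0,0,0,0,10],[78,106.7,0,0,0,0,10],[78,106.7,-20,0,0,0,10],[78,106.7,-40,0,0,0,10],[78,106.7,-50,0,0,0,10],[78,106.7,-55,0,0,0,10],[78,106.7,-55,0,0,0,10]])

```text
clock: 8.25
eef_pos: [569.6, 149.3, 120.8]
tcp_rot: [0.133, 1.568, 0.108]
contact_force: [0.9, 0.1, -1.3]
opening: 0.247
```

```bash
python3 - <<'E'
from h import *
from scipy.optimize import least_squares
s=r.sense();e=s['eef_pos'];print(e,s['opening']*85.4,s['contact_force'],s['tcp_rot'][2]-s['tcp_rot'][0])
for n in('side','top'):
    p,d=grab(n,n+'3.png');X=cloud(n,d);Z=X[...,2]
    k=(np.hypot(X[...,0]-e[0],X[...,1]-e[1])<28)&(Z>e[2]-21)&(Z<e[2]-9);Y=X[k];print(n,len(Y))
    if len(Y)>20: print(least_squares(lambda c:np.hypot(Y[:,0]-c[0],Y[:,1]-c[1])-21,e[:2],loss='soft_l1').x)
E
python3 crop.py side 230 100 430 250 4 s3.png;python3 crop.py top 220 150 400 280 4 t3.png
```

```text
[569.60656091 149.3056113  120.78891   ] 21.101749914559218 [ 0.8546406   0.11444182 -1.30870355] -0.0253169266097098
side 80
[570.53849435 149.30405162]
top 6
```

View pics/s3.png

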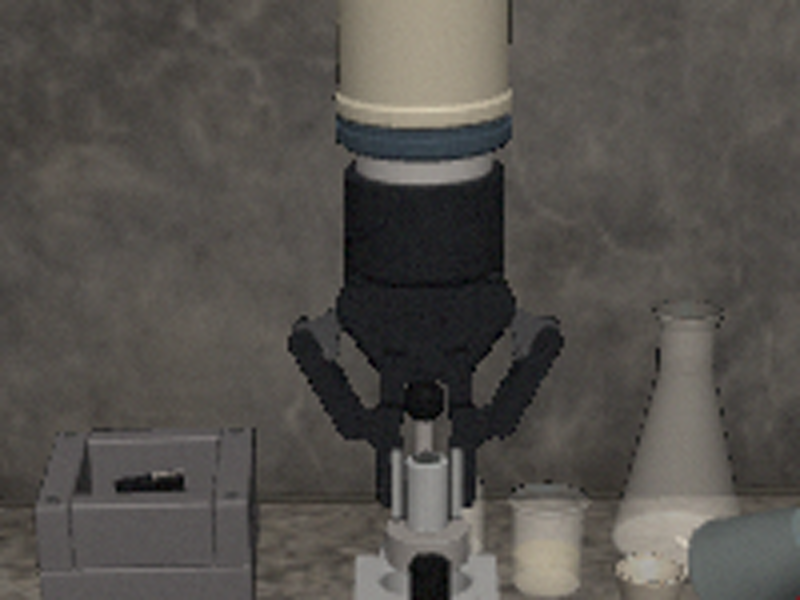

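View pics/t3.png

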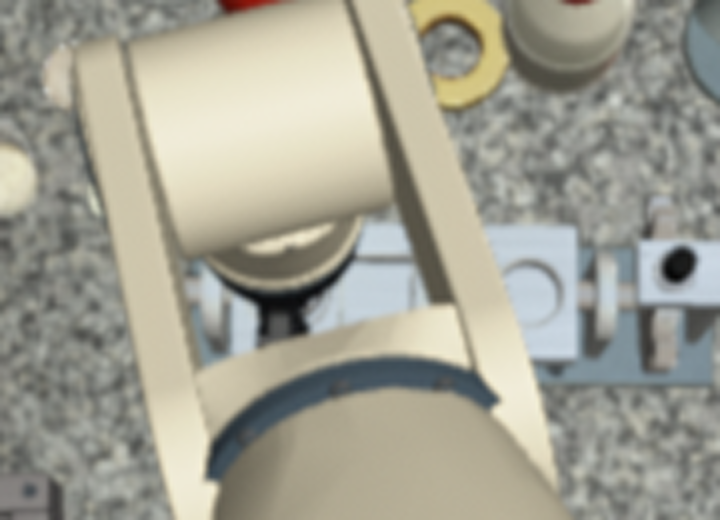

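Request:
step_arm(rows=[[-0.3,0.1,-5,0,0,0.004,10],[-0.3,0.1,-9,0,0,0.004,10],[-0.3,0.1,-12,0,0,0.004,10],[-0.3,0.1,-15,0,0,0.004,10],[-0.3,0.1,-18,0,0,0.004,10],[-0.3,0.1,-20,0,0,0.004,10],[-0.3,0.1,-21,0,0,0.004,10],[-0.3,0.1,-21,0,0,0.004,10]])

```text
clock: 9.35
eef_pos: [569.6, 149.5, 100.2]
tcp_rot: [0.171, 1.567, 0.15]
contact_force: [-1.1, 0.7, -1.4]
opening: 0.24
```

Request:
step_arm(rows=[[0,0,-2,0,0,0,10],[0,0,-4,0,0,0,10],[0,0,-6,0,0,0,10],[0,0,-7.5,0,0,0,10],[0,0,-8.3,0,0,0,10],[0,0,-8.3,0,0,0,10],[0,0,-8.3,0,0,0,60],[0,0,-8.3,0,0,0,60]])

```text
clock: 10.35
eef_pos: [569.8, 149.6, 92.1]
tcp_rot: [0.18, 1.567, 0.159]
contact_force: [-0.3, 0.3, -0.1]
opening: 0.663
```

Request:
step_arm(rows=[[0,0,20,0,0,0,60],[0,0,60,0,0,0,60],[0,0,100,0,0,0,60],[-20,-30,110,0,0,0,60],[-50,-70,110,0,0,0,60],[-80,-110,110,0,0,-0.08,60],[-110,-150,110,0,0,-0.16,60],[-135,-180,90,0,0,-0.25,60]])

```text
clock: 11.35
eef_pos: [434.8, -31.8, 183.1]
tcp_rot: [0.164, 1.564, -0.11]
contact_force: [0.4, -0.1, -0.3]
opening: 0.702
```

```bash
python3 - <<'E'
from meas import *
s=r.sense();print(s['eef_pos'],s['tcp_rot'][2]-s['tcp_rot'][0])
comps('m4')
grab('side','s4.png')
E
python3 crop.py side 200 180 430 380 3 s4c.png
```

```text
[434.76597084 -31.75042338 183.14344799] -0.27434773180997385
stem n 54 [422.8  69.7  52.8] rect [422.6  69.9  15.2  15.1] 89.0 foot 101 [422.5  68.8  29.   29.2] 89.2
stem n 102 [401.5 143.9  52.7] rect [401.  143.4  15.2  30.1] 89.9 foot 168 [401.8 150.   47.9  40.2] 1.1
```

View pics/s4c.png

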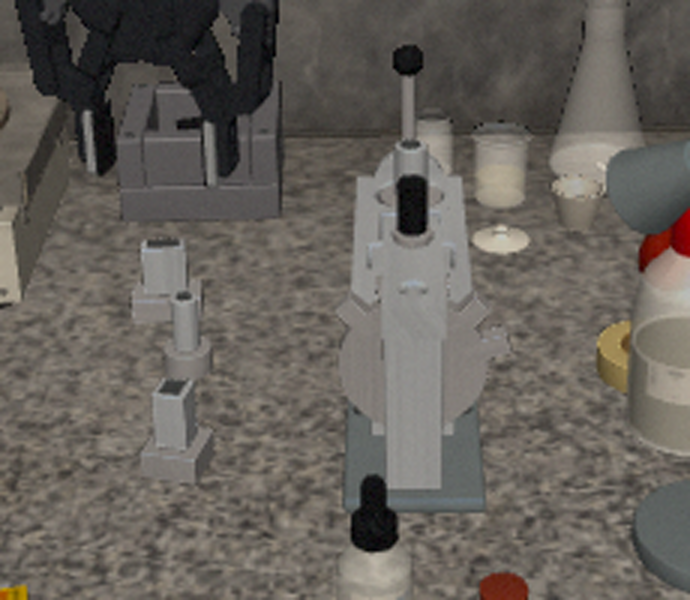

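View pics/m4_top.png

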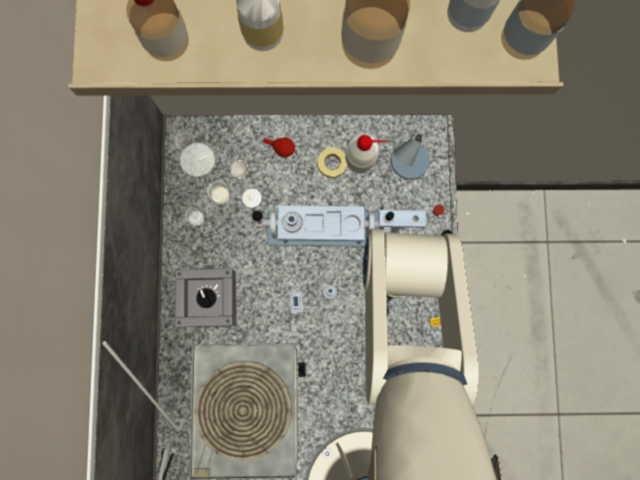

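Run:
```python
from h import *
f=np.load('last_side.npz');X=cloud('side',f['d']);Z=X[...,2]
k=(np.hypot(X[...,0]-428,X[...,1]+37)<40)&(Z>50)&(Z<58);print(X[k].mean(0),k.sum(),cv2.minAreaRect(X[k][:,:2].astype(np.float32)))
p0,_=(cv2.imread('pics/side0.png'),0);p1=cv2.imread('pics/s4.png')
a=cv2.absdiff(p0,p1)[300:345,240:280]; print(a.mean(),a.max())
```

```text
[428.65770859 -42.28712991  53.51223415] 99 ((428.8414001464844, -40.902042388916016), (21.005163192749023, 19.736797332763672), 74.92269134521484)
3.3985185185185185 83
```

Request:
step_arm(rows=[[-4,-4,-50,0,0,0,60],[-6.5,-6.1,-100,0,0,0,60],[-6.5,-6.1,-135,0,0,0,60],[-6.5,-6.1,-155,0,0,0,60],[-6.5,-6.1,-159,0,0,0,60],[-6.5,-6.1,-159,0,0,0,60],[-6.5,-6.1,-159,0,0,0,25],[-6.5,-6.1,-159,0,0,0,10]])

```text
clock: 12.45
eef_pos: [425.3, -38.4, 22.4]
tcp_rot: [-0.209, 1.569, -0.484]
contact_force: [2.3, -0.8, 1.0]
opening: 0.286
```

Request:
step_arm(rows=[[0,0,0,0,0,0,10],[0,0,0,0,0,0,10],[0,0,40,0,0,0.05,10],[0,0,90,0,0,0.1,10],[30,30,130,0,0,0.15,10],[60,70,150,0,0,0.2,10],[95,105,145,0,0,0.252,10],[125,130,120,0,0,0.252,10]])

```text
clock: 13.45
eef_pos: [552.8, 93.5, 143.9]
tcp_rot: [0.084, 1.565, 0.062]
contact_force: [0.7, -0.4, -2.4]
opening: 0.225
```

Run:
```python
from h import *
s=r.sense();print(s['eef_pos'],s['opening']*85.4,s['contact_force'],s['tcp_rot'][2]-s['tcp_rot'][0])
```

```text
[552.76837944  93.45812257 143.85843122] 19.18612376819047 [ 0.65343866 -0.35517679 -2.37758656] -0.022000296227426802
```

Request:
step_arm(rows=[[8,5,0,0,0,0,10],[15.5,8.5,0,0,0,0,10],[15.5,8.5,-10,0,0,0,10],[15.5,8.5,-20,0,0,0,10],[15.5,8.5,-29,0,0,0,10],[15.5,8.5,-29,0,0,0,10],[15.5,8.5,-29,0,0,0,10],[15.5,8.5,-29,0,0,0,10]])

```text
clock: 14.45
eef_pos: [568.5, 102.0, 115.2]
tcp_rot: [0.095, 1.564, 0.073]
contact_force: [0.0, 0.3, -1.2]
opening: 0.228
```

```bash
python3 - <<'E'
from h import *
s=r.sense();e=s['eef_pos'];print(e,s['contact_force'],s['tcp_rot'][2]-s['tcp_rot'][0])
p,d=grab('side','s5.png');X=cloud('side',d);Z=X[...,2]
k=(np.hypot(X[...,0]-e[0],X[...,1]-e[1])<30)&(Z>e[2]-20)&(Z<e[2]-7);Y=X[k];print(len(Y),Y.min(0),Y.max(0))
f=k&(np.abs(X[...,1]-(e[1]-18))<6); q=X[f]; print(len(q),np.median(q[:,1]),np.polyfit(q[:,0],q[:,1],1),[q[:,0].min(),q[:,0].max()])
E
python3 crop.py side 270 140 400 260 6 s5c.png
```

```text
[568.50613409 102.00979358 115.19396151] [ 0.02433353  0.31291044 -1.1629784 ] -0.021974711842631167
50 [552.73176618  82.68320847  95.2706136 ] [585.11360278  89.62112457 108.13210724]
50 85.04295779855096 [-1.85282525e-02  9.57229997e+01] [np.float64(552.7317661796254), np.float64(585.1136027780718)]
```

View pics/s5c.png

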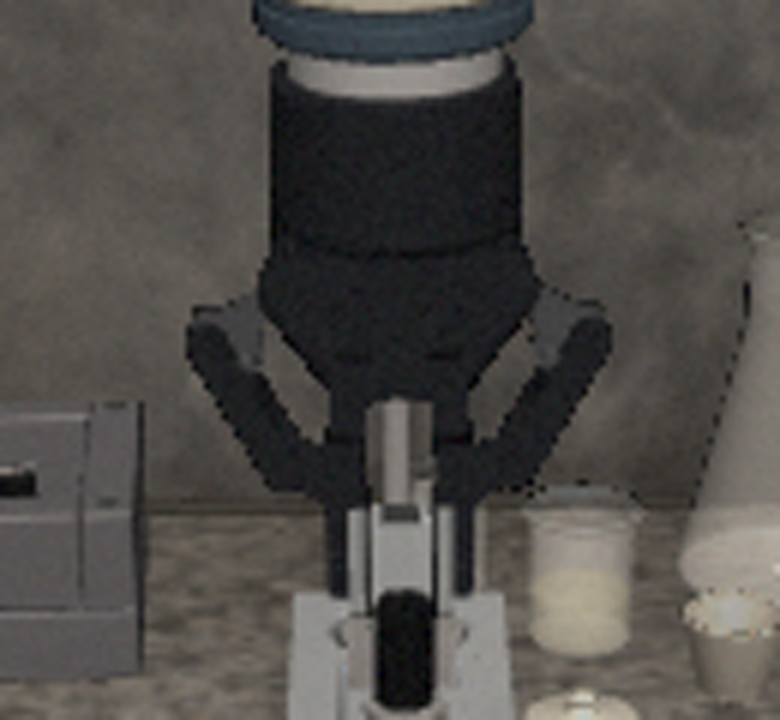

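Request:
step_arm(rows=[[-0.2,-0.2,-4,0,0,0,10],[-0.2,-0.2,-8,0,0,0,10],[-0.2,-0.2,-11,0,0,0,10],[-0.2,-0.2,-14,0,0,0,10],[-0.2,-0.2,-17,0,0,0,10],[-0.2,-0.2,-19,0,0,0,10],[-0.2,-0.2,-19,0,0,0,10],[-0.2,-0.2,-19,0,0,0,10]])

```text
clock: 15.5
eef_pos: [568.4, 101.8, 96.3]
tcp_rot: [0.098, 1.564, 0.076]
contact_force: [-0.0, 0.3, -1.4]
opening: 0.226
```

Request:
step_arm(rows=[[0,0,-3,0,0,0,10],[0,0,-5,0,0,0,10],[0,0,-6.5,0,0,0,10],[0,0,-6.5,0,0,0,10],[0,0,-6.5,0,0,0,60],[0,0,-6.5,0,0,0,60],[0,0,20,0,0,0,60],[0,0,70,0,0,0,60]])

```text
clock: 16.5
eef_pos: [567.0, 101.6, 165.4]
tcp_rot: [-0.064, 1.568, -0.086]
contact_force: [0.9, 0.5, -0.6]
opening: 0.701
```

Request:
step_arm(rows=[[0,0,20,0,0,0,60],[-20,-20,20,0,0,0,60],[-40,-60,20,0,0,0,60],[-60,-100,20,0,0,0,60],[-70,-140,20,0,0,0,60],[-70,-160,20,0,0,0,60],[-70,-160,20,0,0,0,60],[-70,-160,20,0,0,0,60]])

```text
clock: 17.5
eef_pos: [497.1, -58.0, 185.5]
tcp_rot: [0.041, 1.568, 0.019]
contact_force: [-0.1, -0.1, -0.6]
opening: 0.702
```

```bash
python3 - <<'E'
from meas import *
s=r.sense();print(s['eef_pos'],s['tcp_rot'][2]-s['tcp_rot'][0])
p,X=comps('m6');z=X[...,2]
c=np.array([401.3,143.7])
for lo,hi in((9,26),(40,60)):
    k=(np.hypot(X[...,0]-c[0],X[...,1]-c[1])<34)&(z>lo)&(z<hi);Y=X[k][:,:2];Y=Y-Y.mean(0)
    w,v=np.linalg.eigh(Y.T@Y);print(X[k].mean(0),'yaw',np.degrees(np.arctan2(v[1,1],v[0,1])))
for nm,y in(('large',150.5),('sq',102.5)):
    k=(np.hypot(X[...,0]-569,X[...,1]-y)<12)&(z>110)&(z<130);print(nm,k.sum(),X[k].mean(0),np.median(z[k]))
E
python3 crop.py top 245 190 445 310 4 m6c.png
```

```text
[497.07208479 -57.99984717 185.46822653] -0.022217619499492074
stem n 54 [422.8  69.6  52.7] rect [422.5  69.8  15.3  15.3] 89.2 foot 102 [422.4  68.8  29.1  28.8] 89.1
stem n 105 [401.3 143.8  53.5] rect [401.1 143.3  15.1  30.1] 89.9 foot 166 [401.5 143.8  48.   27.7] 4.3
[401.0773249  143.49935778  17.03906077] yaw -175.48338947584944
[401.20668408 143.74168845  53.21662316] yaw -176.42605082576324
large 91 [568.58876063 150.3619314  119.48231161] 119.62165332241966
sq 88 [567.69951974 103.00793651 119.66129363] 119.48235354724375
```

View pics/m6c.png

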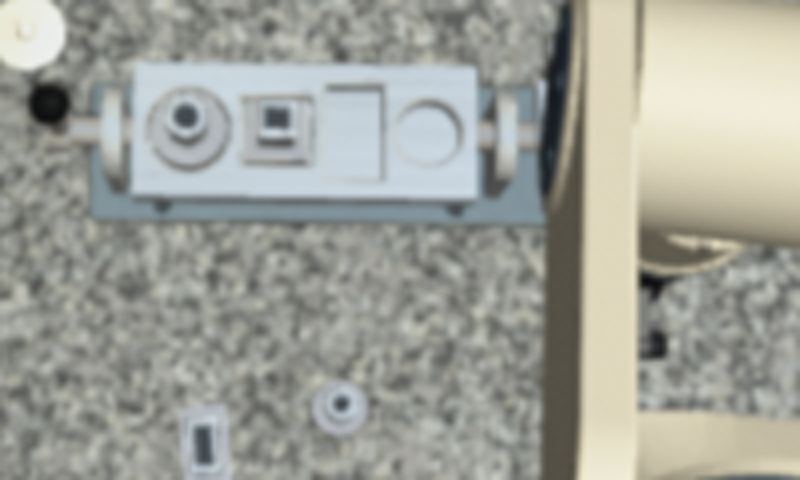

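Request:
step_arm(rows=[[-25,50,0,0,0,0.03,60],[-50,105,0,0,0,0.06,60],[-75,160,0,0,0,0.097,60],[-95,201.2,-10,0,0,0.097,60],[-95,201.2,-60,0,0,0.097,60],[-95,201.2,-110,0,0,0.097,60],[-95,201.2,-150,0,0,0.097,60],[-95,201.2,-161.5,0,0,0.097,60]])

```text
clock: 18.55
eef_pos: [400.4, 143.6, 22.1]
tcp_rot: [-2.44, 1.569, -2.364]
contact_force: [-0.2, -0.8, 0.0]
opening: 0.701
```

Run:
```python
from h import *
s=r.sense();print(s['eef_pos'],s['opening']*85.4,s['contact_force'],s['tcp_rot'][2]-s['tcp_rot'][0])
```

```text
[400.38141424 143.61284979  22.1352918 ] 59.87344990327127 [-0.24827936 -0.76095506  0.03416824] 0.07662963138435597
```

Request:
step_arm(rows=[[1.8,-0.4,1,0,0,0,60],[1.8,-0.4,1,0,0,0,60],[1.8,-0.4,1,0,0,0,35],[1.8,-0.4,1,0,0,0,20],[1.8,-0.4,1,0,0,0,15],[1.8,-0.4,1,0,0,0,15],[1.8,-0.4,1,0,0,0,15],[1.8,-0.4,1,0,0,0,15]])

```text
clock: 19.55
eef_pos: [402.9, 143.4, 24.2]
tcp_rot: [-0.535, 1.57, -0.459]
contact_force: [-0.5, 0.1, 9.9]
opening: 0.342
```

Run:
```python
from h import *
s=r.sense();print(s['eef_pos'],s['opening']*85.4,s['contact_force'],s['tcp_rot'][2]-s['tcp_rot'][0])
```

```text
[402.87464893 143.43872368  24.18208919] 29.243529255560762 [-0.4613336   0.08839605  9.86142788] 0.07647451391915855
```

Request:
step_arm(rows=[[0,0,50,0,0,0,15],[0,0,100,0,0,0,15],[30,-20,140,0,0,-0.03,15],[70,-50,150,0,0,-0.06,15],[110,-70,150,0,0,-0.098,15],[145,-82,150,0,0,-0.098,15],[164.6,-82,150,0,0,-0.098,15],[164.6,-82,120,0,0,-0.098,15]])

```text
clock: 20.55
eef_pos: [570.8, 61.2, 146.1]
tcp_rot: [0.053, 1.564, 0.031]
contact_force: [-0.1, -0.6, -1.4]
opening: 0.339
```

Run:
```python
from h import *
s=r.sense();print(s['eef_pos'],s['opening']*85.4,s['contact_force'],s['tcp_rot'][2]-s['tcp_rot'][0])
```

```text
[570.78391439  61.20257695 146.10728161] 28.910562885725064 [-0.1390078  -0.626827   -1.36601882] -0.022518644797687754
```

Request:
step_arm(rows=[[-3.3,0.5,-10,0,0,0,15],[-3.3,0.5,-20,0,0,0,15],[-3.3,0.5,-29,0,0,0,15],[-3.3,0.5,-30,0,0,0,15],[-3.3,0.5,-30,0,0,0,15],[-3.3,0.5,-30,0,0,0,15],[-3.3,0.5,-30,0,0,0,15],[-3.3,0.5,-30,0,0,0,15]])

```text
clock: 21.55
eef_pos: [567.6, 61.7, 116.3]
tcp_rot: [0.056, 1.564, 0.033]
contact_force: [0.7, 0.4, -0.6]
opening: 0.342
```

Run:
```python
from h import *
s=r.sense();e=s['eef_pos'];print(e,s['contact_force'],s['tcp_rot'][2]-s['tcp_rot'][0])
p,d=grab('side','s7.png');X=cloud('side',d);Z=X[...,2]
k=(np.abs(X[...,0]-e[0])<30)&(np.abs(X[...,1]-(e[1]-14))<7)&(Z>e[2]-22)&(Z<e[2]-8);q=X[k]
print(len(q),np.median(q[:,1]),np.polyfit(q[:,0],q[:,1],1),[q[:,0].min(),q[:,0].max()],q[:,2].min())
```

```text
[567.60699456  61.7001931  116.298185  ] [ 0.67983777  0.37888281 -0.59998662] -0.02251476567906764
47 46.995752608895714 [-3.20910793e-02  6.52136306e+01] [np.float64(544.7680863581483), np.float64(590.5230346150908)] 94.3616550948201
```

Request:
step_arm(rows=[[0.1,-0.3,-4,0,0,0,15],[0.1,-0.3,-8,0,0,0,15],[0.1,-0.3,-11,0,0,0,15],[0.1,-0.3,-14,0,0,0,15],[0.1,-0.3,-17,0,0,0,15],[0.1,-0.3,-19,0,0,0,15],[0.1,-0.3,-19,0,0,0,15],[0.1,-0.3,-19,0,0,0,15]])

```text
clock: 22.6
eef_pos: [567.7, 61.4, 97.3]
tcp_rot: [0.061, 1.564, 0.039]
contact_force: [0.8, -0.2, -1.4]
opening: 0.346
```

Entered. Finish, release, lift.

Request:
step_arm(rows=[[0,0,-3,0,0,0,15],[0,0,-5,0,0,0,15],[0,0,-6,0,0,0,15],[0,0,-6,0,0,0,15],[0,0,-6,0,0,0,60],[0,0,-6,0,0,0,60],[0,0,20,0,0,0,60],[0,0,70,0,0,0,60]])

```text
clock: 23.6
eef_pos: [566.3, 61.3, 166.4]
tcp_rot: [-0.036, 1.568, -0.059]
contact_force: [0.3, -0.2, -0.3]
opening: 0.702
```

Request:
step_arm(rows=[[0,0,20,0,0,0,60],[-30,-20,20,0,0,0,60],[-60,-60,20,0,0,0,60],[-80,-90,20,0,0,0,60],[-80,-120,20,0,0,0,60],[-80,-120,20,0,0,0,60],[-80,-120,20,0,0,0,60],[-80,-120,20,0,0,0,60]])

```text
clock: 24.6
eef_pos: [486.4, -58.0, 186.3]
tcp_rot: [0.03, 1.568, 0.009]
contact_force: [0.5, 0.5, 0.1]
opening: 0.705
```

Run:
```python
from meas import *
s=r.sense();print(s['eef_pos'],s['tcp_rot'][2]-s['tcp_rot'][0])
p,X=comps('m8');z=X[...,2]
for nm,y in(('large',150.5),('sq',102.5),('bar',61.5)):
    k=(np.hypot(X[...,0]-568,X[...,1]-y)<16)&(z>105)&(z<150);print(nm,k.sum(),X[k].mean(0),np.median(z[k]))
```

```text
[486.39389192 -58.00987743 186.34639836] -0.021759687157014686
stem n 54 [422.8  69.7  53.2] rect [422.6  69.9  15.2  15.5] 88.8 foot 101 [422.4  68.7  29.   29.1] 0.5
large 95 [568.34565314 150.17358295 118.84342096] 120.10575149557667
sq 99 [566.80934517 103.39370079 118.81654057] 119.47061518421765
bar 111 [566.47382478  61.54384986 119.87723582] 119.80178335211804
```

Request:
step_arm(rows=[[-20,45,0,0,0,0,60],[-42,90,0,0,0,0,60],[-62.8,127.2,-10,0,0,0,60],[-62.8,127.2,-60,0,0,0,60],[-62.8,127.2,-110,0,0,0,60],[-62.8,127.2,-150,0,0,0,60],[-62.8,127.2,-160,0,0,0,60],[-62.8,127.2,-162,0,0,0,60]])

```text
clock: 25.65
eef_pos: [423.7, 69.5, 24.5]
tcp_rot: [-0.024, 1.569, -0.045]
contact_force: [0.1, 0.1, -0.3]
opening: 0.702
```

Request:
step_arm(rows=[[0,-0.3,0,0,0,0,60],[0,-0.3,0,0,0,0,35],[0,-0.3,0,0,0,0,20],[0,-0.3,0,0,0,0,5],[0,-0.3,0,0,0,0,5],[0,-0.3,0,0,0,0,5],[0,-0.3,0,0,0,0,5],[0,-0.3,40,0,0,0,5]])

```text
clock: 26.65
eef_pos: [421.8, 68.8, 63.2]
tcp_rot: [-2.828, 1.568, -2.849]
contact_force: [0.2, 0.5, -0.4]
opening: 0.201
```

Run:
```python
from h import *
s=r.sense();print(s['eef_pos'],s['opening']*85.4,s['contact_force'],s['tcp_rot'][2]-s['tcp_rot'][0])
```

```text
[421.77117371  68.82076528  63.22676126] 17.14317423738855 [ 0.24125563  0.45124398 -0.37210386] -0.021209941998781012
```

Request:
step_arm(rows=[[0,0,50,0,0,0,5],[20,-15,100,0,0,0,5],[60,-30,112,0,0,0,5],[100,-47.3,112,0,0,0,5],[135,-47.3,112,0,0,0,5],[144.8,-47.3,100,0,0,0,5],[144.8,-47.3,70,0,0,0,5],[144.8,-47.3,54,0,0,0,5]])

```text
clock: 27.65
eef_pos: [564.2, 21.6, 114.9]
tcp_rot: [-2.973, 1.564, -2.994]
contact_force: [0.3, -0.8, -2.4]
opening: 0.193
```

Run:
```python
from h import *
from scipy.optimize import least_squares
s=r.sense();e=s['eef_pos'];print(e,s['contact_force'],s['tcp_rot'][2]-s['tcp_rot'][0])
p,d=grab('side','s9.png');X=cloud('side',d);Z=X[...,2]
k=(np.hypot(X[...,0]-e[0],X[...,1]-e[1])<22)&(Z>e[2]-21)&(Z<e[2]-9);Y=X[k];print(len(Y))
if len(Y)>10: print(least_squares(lambda c:np.hypot(Y[:,0]-c[0],Y[:,1]-c[1])-16,e[:2],loss='soft_l1').x,Y.min(0),Y.max(0))
```

```text
[564.21543707  21.6139389  114.94212049] [ 0.34596118 -0.77395778 -2.36928416] -0.02098622766612568
0
```

Request:
step_arm(rows=[[2.4,0,0,0,0,0,5],[2.4,-0.1,-2,0,0,0,5],[2.4,-0.1,-5,0,0,0,5],[2.4,-0.1,-9,0,0,0,5],[2.4,-0.1,-12,0,0,0,5],[2.4,-0.1,-15,0,0,0,5],[2.4,-0.1,-17,0,0,0,5],[2.4,-0.1,-17,0,0,0,5]])

```text
clock: 28.7
eef_pos: [565.9, 21.5, 96.4]
tcp_rot: [-2.995, 1.562, -3.016]
contact_force: [-0.4, 0.2, -1.5]
opening: 0.198
```

Request:
step_arm(rows=[[0.4,0,-2,0,0,0,5],[0.4,0,-4,0,0,0,5],[0.4,0,-4.6,0,0,0,5],[0.4,0,-4.6,0,0,0,5],[0.4,0,-4.6,0,0,0,60],[0.4,0,-4.6,0,0,0,60],[0.4,0,20,0,0,0,60],[0.4,0,70,0,0,0,60]])

```text
clock: 29.7
eef_pos: [564.8, 21.4, 165.3]
tcp_rot: [-3.026, 1.557, -3.047]
contact_force: [1.3, 0.0, 0.4]
opening: 0.699
```

Request:
step_arm(rows=[[0,0,40,0,0,0,60],[-40,20,50,0,0,0,60],[-80,60,50,0,0,0,60],[-120,100,50,0,0,0,60],[-150,150,50,0,0,0,60],[-150,180,50,0,0,0,60],[-150,200,50,0,0,0,60],[-150,200,50,0,0,0,60]])

```text
clock: 30.7
eef_pos: [414.7, 222.4, 215.3]
tcp_rot: [-3.036, 1.558, -3.054]
contact_force: [-1.1, -0.0, -0.9]
opening: 0.704
```

```bash
python3 - <<'E'
from meas import *
s=r.sense();print(s['eef_pos'],s['tcp_rot'][2]-s['tcp_rot'][0])
p,X=comps('m10');z=X[...,2]
for nm,y in(('large',150.5),('sq',102.5),('bar',61.5),('small',21.5)):
    k=(np.hypot(X[...,0]-568,X[...,1]-y)<16)&(z>105)&(z<150);print(nm,k.sum(),X[k].mean(0),np.median(z[k]))
k=(np.hypot(X[...,0]-564,X[...,1]+47)<16)&(z>175)&(z<195);print('pin',k.sum(),X[k].mean(0),cv2.minAreaRect(X[k][:,:2].astype(np.float32)))
# park hole: dark / low depth in bar
k=(np.abs(X[...,0]-563)<12)&(np.abs(X[...,1]+103)<14);k&=(z<146);print('park',k.sum(),X[k].mean(0) if k.sum() else 0)
g=cv2.cvtColor(p,cv2.COLOR_RGB2GRAY);kk=(np.abs(X[...,0]-563)<12)&(np.abs(X[...,1]+103)<14)
w=np.clip(np.median(g[kk])-g.astype(float)-15,0,None)*kk; vv,uu=np.nonzero(w); 
u=(w[vv,uu]*uu).sum()/w.sum();v=(w[vv,uu]*vv).sum()/w.sum();print(u,v)
c=cam('top');K=np.array(c['K']);A=rotm(c['attitude']);o=np.array(c['origin']);dd=A@np.array([(u-K[0,2])/K[0,0],(v-K[1,2])/K[1,1],1]);print(o+dd*(151-o[2])/dd[2])
E
python3 crop.py top 245 190 445 310 4 m10c.png
```

```text
[414.68997044 222.43713862 215.2686619 ] -0.018831818891821506
large 94 [568.33066451 150.27520103 119.19381896] 119.93179028605982
sq 100 [566.86024806 103.29845758 119.08970495] 119.2612466131809
bar 110 [566.62148687  61.63606718 119.60804421] 119.69795880062281
small 62 [564.15729048  21.90890174 118.57670434] 119.19964321220448
pin 55 [563.72364629 -47.06845941 185.21152332] ((563.8429565429688, -47.020816802978516), (15.25932502746582, 13.530691146850586), 28.223129272460938)
park 99 [ 560.17857146 -104.10781127   13.2128939 ]
406.54898468115425 226.73815461346632
[544.88360276 -85.71747232 151.        ]
```

View pics/m10c.png

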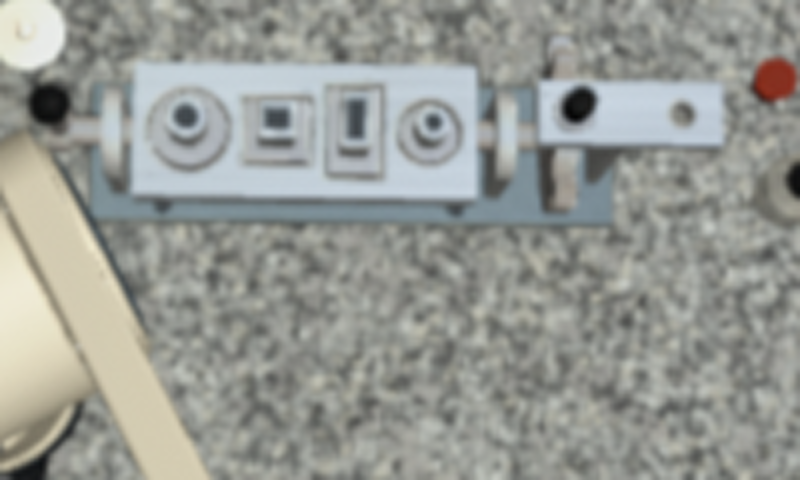

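```bash
cat > knob.py <<'E'
from h import *
def knob(tag):
    p,d=grab('top',tag+'.png');X=cloud('top',d);z=X[...,2]
    c=np.array([411.1,337.7]);dx=X[...,:2]-c
    k=(np.linalg.norm(dx,axis=-1)<26)&(z>56)&(z<69)
    Y=X[k][:,:2];Y0=Y.mean(0);w,v=np.linalg.eigh((Y-Y0).T@(Y-Y0));a=np.arctan2(v[1,1],v[0,1])
    print('bar',k.sum(),Y0,'angle',a,a+np.pi if a<0 else a-np.pi,cv2.minAreaRect(Y.astype(np.float32)))
    g=p.astype(int).min(-1); kk=(np.linalg.norm(dx,axis=-1)<22)&(g>140)&(z>56)
    q=X[kk][:,:2]; 
    if len(q): m=q.mean(0)-Y0; print('white',len(q),m,np.arctan2(m[1],m[0]))
    kk=(np.linalg.norm(dx,axis=-1)<38)&(np.linalg.norm(dx,axis=-1)>23)&(g>150)
    q=X[kk][:,:2]-Y0; print('marks',np.c_[np.degrees(np.arctan2(q[:,1],q[:,0])),np.linalg.norm(q,axis=1)].round(0).tolist())
if __name__=='__main__':
    import sys; knob(sys.argv[1])
E
python3 knob.py k0; python3 crop.py top 165 255 245 335 7 k0c.png
```

```text
bar 0 [nan nan] angle 1.5707963267948966 -1.5707963267948966 ((0.0, 0.0), (0.0, 0.0), 0.0)
marks []knob.py:6: RuntimeWarning: Mean of empty slice.
  Y=X[k][:,:2];Y0=Y.mean(0);w,v=np.linalg.eigh((Y-Y0).T@(Y-Y0));a=np.arctan2(v[1,1],v[0,1])
  ret = um.true_divide(
```

View pics/k0c.png

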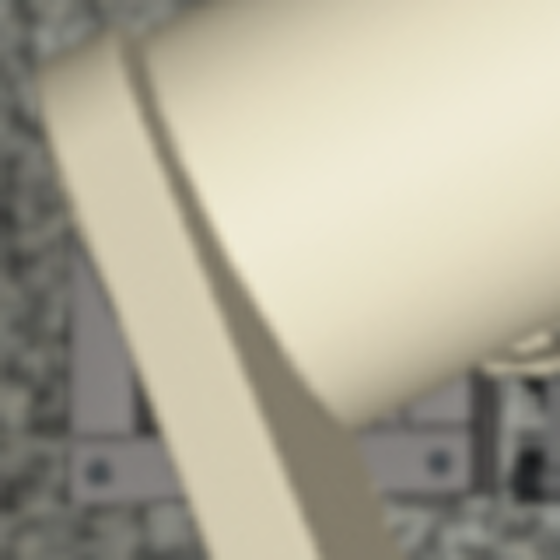

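Occluded; use the earlier frame (m8).

Run:
```python
import h,knob,cv2,numpy as np
# pre-run pictures: m8 frame lacks depth; approximate by fixed plane z=64 for bar/pointer, 33 for floor
p=cv2.imread('pics/m8_top.png')[:,:,::-1]
from h import cam,rotm
c=cam('top');K=np.array(c['K']);A=rotm(c['attitude']);o=np.array(c['origin'])
v,u=np.mgrid[0:480,0:640]
D=np.stack([(u-K[0,2])/K[0,0],(v-K[1,2])/K[1,1],np.ones_like(u,float)],-1)@A.T
def pl(z):return o+D*((z-o[2])/D[...,2])[...,None]
for zz,rng,th in((64,(0,20),120),(33,(24,40),150)):
    X=pl(zz)[...,:2]-[411.1,337.7];r=np.linalg.norm(X,axis=-1);g=p.astype(int).min(-1)
    k=(r>=rng[0])&(r<rng[1])&(g>th)
    q=X[k];w=g[k];
    print(zz,len(q)); 
    print(np.c_[q,np.arctan2(q[:,1],q[:,0]),w].round(2)[:40])
    Y=q-q.mean(0);e,V=np.linalg.eigh(Y.T@Y);print('dir',q.mean(0),V[:,1])
```

```text
64 28
[[ 1.687e+01  8.750e+00  4.800e-01  1.390e+02]
 [ 1.685e+01  6.620e+00  3.700e-01  1.300e+02]
 [ 1.474e+01  8.710e+00  5.300e-01  1.350e+02]
 [ 1.472e+01  6.590e+00  4.200e-01  1.690e+02]
 [ 1.262e+01  8.670e+00  6.000e-01  1.370e+02]
 [ 1.259e+01  6.550e+00  4.800e-01  1.990e+02]
 [ 1.257e+01  4.420e+00  3.400e-01  1.560e+02]
 [ 1.047e+01  6.510e+00  5.600e-01  1.980e+02]
 [ 1.045e+01  4.390e+00  4.000e-01  1.760e+02]
 [ 8.340e+00  6.480e+00  6.600e-01  1.670e+02]
 [ 8.320e+00  4.350e+00  4.800e-01  1.930e+02]
 [ 8.300e+00  2.230e+00  2.600e-01  1.290e+02]
 [ 6.220e+00  6.440e+00  8.000e-01  1.240e+02]
 [ 6.200e+00  4.320e+00  6.100e-01  1.960e+02]
 [ 6.180e+00  2.190e+00  3.400e-01  1.650e+02]
 [ 4.230e+00  1.914e+01  1.350e+00  1.240e+02]
 [ 4.070e+00  4.280e+00  8.100e-01  1.690e+02]
 [ 4.050e+00  2.160e+00  4.900e-01  1.940e+02]
 [ 4.030e+00  3.000e-02  1.000e-02  1.260e+02]
 [ 2.110e+00  1.910e+01  1.460e+00  1.230e+02]
 [ 1.950e+00  4.240e+00  1.140e+00  1.300e+02]
 [ 1.930e+00  2.120e+00  8.300e-01  1.900e+02]
 [ 1.910e+00 -0.000e+00 -0.000e+00  1.360e+02]
 [-1.000e-02 
[... 1331 characters left out ...]
1.868e+01  7.300e-01  1.580e+02]
 [ 2.062e+01 -1.397e+01 -6.000e-01  1.700e+02]
 [ 2.060e+01 -1.614e+01 -6.600e-01  2.060e+02]
 [ 2.057e+01 -1.832e+01 -7.300e-01  1.920e+02]
 [ 2.055e+01 -2.050e+01 -7.800e-01  1.550e+02]
 [ 1.842e+01 -1.617e+01 -7.200e-01  1.810e+02]
 [ 1.840e+01 -1.835e+01 -7.800e-01  1.610e+02]
 [ 1.402e+01 -2.059e+01 -9.700e-01  1.570e+02]
 [ 1.399e+01 -2.276e+01 -1.020e+00  1.610e+02]
 [ 1.182e+01 -2.279e+01 -1.090e+00  1.540e+02]
 [ 5.270e+00 -2.506e+01 -1.360e+00  1.730e+02]
 [ 5.250e+00 -2.723e+01 -1.380e+00  1.670e+02]
 [ 3.100e+00 -2.509e+01 -1.450e+00  1.610e+02]
 [ 3.080e+00 -2.726e+01 -1.460e+00  1.540e+02]]
dir [ 20.87806243 -12.81161221] [0.25820558 0.96609   ]
```

Request:
step_arm(rows=[[0,20,0,0,0,0.18,35],[0,50,0,0,0,0.36,35],[-1,80,0,0,0,0.54,35],[-2.7,115,0,0,0,0.72,35],[-2.7,115,-20,0,0,0.9,35],[-2.7,115,-40,0,0,1.08,35],[-2.7,115,-60,0,0,1.26,35],[-2.7,115,-70,0,0,1.44,35]])

```text
clock: 31.8
eef_pos: [411.8, 334.5, 143.9]
tcp_rot: [-3.08, 1.556, -1.656]
contact_force: [0.8, -0.2, 1.0]
opening: 0.41
```

Run:
```python
from h import *
s=r.sense();print(s['eef_pos'],s['opening']*85.4,s['contact_force'],s['tcp_rot'][2]-s['tcp_rot'][0],s['qpos'])
```

```text
[411.80169867 334.47565045 143.94292209] 35.05412008749275 [ 0.83538292 -0.17172114  1.02686468] 1.4244466891947534 [ 0.68635561  0.31754677  1.90710892 -0.01360533  0.92756712 -0.72987289]
```

```bash
cat > tilt.py <<'E'
from h import *
s=r.sense();M=R.from_euler('xyz',s['tcp_rot']).as_matrix();x=M[:,0]
print(s['eef_pos'],'jaw',np.arctan2(M[1,2],M[0,2]),'tiltfix',np.cross(x,[0,0,-1]).round(4),'open',s['opening']*85.4,'F',s['contact_force'],'T',s['wrist_torque'],'q',s['qpos'].round(3))
E
python3 tilt.py
```

```text
[411.80169867 334.47565045 143.94292209] jaw 1.424439635241113 tiltfix [ 0.0151 -0.0013  0.    ] open 35.05412008749275 F [ 0.83538292 -0.17172114  1.02686468] T [-0.01662023 -0.00208668 -0.01546958] q [ 0.686  0.318  1.907 -0.014  0.928 -0.73 ]
```

Request:
step_arm(rows=[[0.2,3,-10,0.015,0,0.17,35],[0.2,3,-25,0.015,0,0.34,35],[0.2,3,-40,0.015,0,0.516,35],[0.2,3,-55,0.015,0,0.516,35],[0.2,3,-70,0.015,0,0.516,35],[0.2,3,-85,0.015,0,0.516,35],[0.2,3,-97,0.015,0,0.516,35],[0.2,3,-99,0.015,0,0.516,35]])

```text
clock: 32.8
eef_pos: [411.5, 337.1, 43.9]
tcp_rot: [-2.288, 1.569, -0.349]
contact_force: [-1.2, 0.1, -0.3]
opening: 0.409
```

```bash
python3 tilt.py
```

```text
[411.53347261 337.12176152  43.92444971] jaw 1.9399735512481642 tiltfix [0.0005 0.0013 0.    ] open 34.96401661445703 F [-1.16314986  0.14024508 -0.33780065] T [-0.00451344 -0.01031616  0.00821611] q [ 0.684  0.468  1.969 -0.002  0.704 -1.254]
```

Close gently.

Request:
step_arm(rows=[[0.4,0.4,0,0,0,0,25],[0.4,0.4,0,0,0,0,15],[0.4,0.4,0,0,0,0,5],[0.4,0.4,0,0,0,0,5],[0.4,0.4,0,0,0,0,5],[0.4,0.4,0,0,0,0,5],[0.4,0.4,0,0,0,0,5],[0.4,0.4,0,0,0,0,5]], force=25)

```text
clock: 33.8
eef_pos: [412.1, 338.7, 44.5]
tcp_rot: [-1.333, 1.568, 0.607]
contact_force: [-2.2, 6.1, -1.5]
opening: 0.135
```

```bash
python3 tilt.py
```

```text
[412.1081657  338.71395573  44.46568981] jaw 1.9395722092334162 tiltfix [-0.0016  0.0022  0.    ] open 11.498611882596967 F [-2.23400777  6.14380318 -1.46504529] T [ 0.80967903  0.34158303 -0.02485907] q [ 0.685  0.468  1.967 -0.     0.704 -1.254]
```

Request:
step_arm(rows=[[0,0.5,0,0,0,-0.15,5],[0,0.5,0,0,0,-0.3,5],[0,0.5,0,0,0,-0.45,5],[0,0.5,0,0,0,-0.6,5],[0,0.5,0,0,0,-0.75,5],[0,0.5,0,0,0,-0.9,5],[0,0.5,0,0,0,-1.03,5],[0,0.5,0,0,0,-1.063,5]])

```text
clock: 34.8
eef_pos: [411.8, 337.9, 44.5]
tcp_rot: [-1.958, 1.567, -1.084]
contact_force: [1.1, -6.2, -0.3]
opening: 0.135
```

```bash
python3 tilt.py
```

```text
[411.81192375 337.9275078   44.5077941 ] jaw 0.8745966546329993 tiltfix [0.0032 0.0017 0.    ] open 11.540517955497943 F [ 1.13552547 -6.18842961 -0.3227688 ] T [-1.08140366 -0.14194209  0.09288045] q [ 0.687  0.468  1.966 -0.006  0.708 -0.184]
```

Request:
step_arm(rows=[[0,0,0,0,0,0,30],[0,0,0,0,0,0,35],[0,0,40,0,0,0,35],[0,0,100,0,0,0,35],[0,-10,160,0,0,-0.1,35],[0,-60,200,0,0,-0.25,45],[20,-120,200,0,0,-0.4,45],[40,-180,200,0,0,-0.55,45]])

```text
clock: 35.8
eef_pos: [451.6, 159.3, 245.8]
tcp_rot: [-1.097, 1.567, -0.775]
contact_force: [0.9, -0.2, 0.4]
opening: 0.531
```

Request:
step_arm(rows=[[20,-60,0,0,0,-0.1,45],[40,-120,0,0,0,-0.2,45],[60,-180,0,0,0,-0.3,45],[80,-210,0,0,0,-0.34,45],[100,-210,0,0,0,-0.346,45],[110,-210,0,0,0,-0.346,45],[112,-210,0,0,0,-0.346,45],[112,-210,0,0,0,-0.346,45]])

```text
clock: 36.8
eef_pos: [563.1, -50.0, 245.8]
tcp_rot: [-1.218, 1.567, -1.241]
contact_force: [0.6, -0.3, -0.4]
opening: 0.531
```

```bash
python3 tilt.py; python3 knob.py k1; python3 crop.py top 165 255 245 335 7 k1c.png
```

```text
[563.09788104 -50.03379655 245.77083538] jaw -0.023070354142694403 tiltfix [0.0032 0.0011 0.    ] open 45.34076108340321 F [ 0.60649545 -0.31774332 -0.36077931] T [ 0.02977958 -0.00128647  0.06229529] q [-0.089  0.246  1.749 -0.003  1.146 -0.065]
bar 108 [410.47779248 338.07335893] angle 2.4475635126246686 -0.6940291409651245 ((411.48101806640625, 337.8565368652344), (13.255814552307129, 39.96146011352539), 49.35185241699219)
white 13 [ 7.99004731 -6.44578198] -0.6788289599349598
marks [[-35.0, 36.0], [-38.0, 38.0], [2.0, 28.0], [-34.0, 33.0], [-37.0, 35.0], [-39.0, 36.0], [20.0, 27.0], [4.0, 26.0], [-18.0, 27.0], [-22.0, 27.0], [-32.0, 30.0], [-37.0, 32.0], [-40.0, 33.0], [-43.0, 34.0], [21.0, 25.0], [-18.0, 25.0], [-37.0, 29.0], [-39.0, 30.0], [-42.0, 31.0], [44.0, 30.0], [39.0, 27.0], [-34.0, 26.0], [-37.0, 27.0], [-42.0, 28.0], [-45.0, 30.0], [43.0, 27.0], [-38.0, 24.0], [-42.0, 25.0], [-44.0, 27.0], [-55.0, 26.0], [-57.0, 27.0], [-59.0, 24.0], [-63.0, 27.0], [-78.0, 27.0], [-78.0, 28.0], [-81.0, 25.0], [-82.0, 28.0]]
```

View pics/k1c.png

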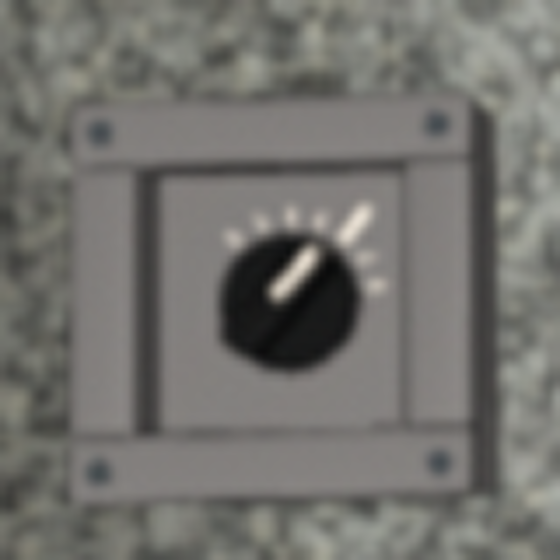

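Request:
step_arm(rows=[[1.9,1.9,-30,0.003,0.001,0,45],[1.9,1.9,-60,0.003,0.001,0,45],[1.9,1.9,-80,0.003,0.001,0,45],[1.9,1.9,-84.5,0.003,0.001,0,45],[1.9,1.9,-84.5,0.003,0.001,0,45],[1.9,1.9,-84.5,0.003,0.001,0,30],[1.9,1.9,-84.5,0.003,0.001,0,22],[1.9,1.9,-84.5,0.003,0.001,0,22]])

```text
clock: 37.85
eef_pos: [565.2, -48.2, 161.8]
tcp_rot: [-0.297, 1.57, -0.32]
contact_force: [0.4, -0.2, -0.0]
opening: 0.258
```

```bash
python3 tilt.py
```

```text
[565.15185803 -48.23054917 161.76546707] jaw -0.023221223593499676 tiltfix [0.0003 0.0009 0.    ] open 22.028729201906877 F [ 0.38395254 -0.15331016 -0.02807861] T [ 0.0073028   0.02829062 -0.05081432] q [-0.088  0.341  1.824 -0.     0.976 -0.064]
```

Request:
step_arm(rows=[[0,0,0,0,0,0,10],[0,0,0,0,0,0,5],[0,0,0,0,0,0,5],[0,0,0,0,0,0,5],[0,0,0,0,0,0,5],[0,0,0,0,0,0,5],[0,0,0,0,0,0,5],[0,0,0,0,0,0,5]], force=50)

```text
clock: 38.85
eef_pos: [565.2, -48.2, 161.9]
tcp_rot: [-0.219, 1.57, -0.242]
contact_force: [-0.4, -0.8, 5.6]
opening: 0.166
```

```bash
python3 tilt.py
```

```text
[565.22671105 -48.21882826 161.9134132 ] jaw -0.023238423396430216 tiltfix [0.0003 0.0011 0.    ] open 14.15084584264325 F [-0.42952098 -0.80446654  5.58674759] T [-0.017368    0.1895971  -0.04222549] q [-0.088  0.341  1.824 -0.     0.976 -0.064]
```

Request:
step_arm(rows=[[0,0,8,0,0,0,5],[0,0,16,0,0,0,5],[0,0,25,0,0,0,5],[0,0,35,0,0,0,5],[0,0,45,0,0,0,5],[0,0,45,0,0,0,5],[0,0,45,0,0,0,5],[0,0,45,0,0,0,5]])

```text
clock: 39.85
eef_pos: [564.9, -48.2, 206.5]
tcp_rot: [-0.63, 1.57, -0.653]
contact_force: [0.8, -0.2, -0.7]
opening: 0.166
```

```bash
python3 tilt.py
python3 - <<'E'
from h import *
s=r.sense();e=s['eef_pos'];p,d=grab('side','s12.png');X=cloud('side',d);Z=X[...,2]
for z0 in range(int(e[2])-44,int(e[2]),6):
    k=(np.hypot(X[...,0]-e[0],X[...,1]-e[1])<16)&(Z>=z0)&(Z<z0+6);
    if k.sum()>3: print(z0,k.sum(),X[k][:,0].min().round(1),X[k][:,0].max().round(1),X[k].mean(0).round(1))
E
python3 crop.py side 270 120 400 260 5 s12c.png
```

```text
[564.92812817 -48.21934299 206.45027102] jaw -0.023234920207670488 tiltfix [0.0002 0.0003 0.    ] open 14.13476516304434 F [ 0.83084427 -0.17630108 -0.73395385] T [-0.00167002  0.03106765 -0.04168808] q [-0.088  0.289  1.784 -0.     1.068 -0.064]
162 12 560.8 568.7 [565.1 -52.7 166. ]
168 18 560.7 568.7 [564.3 -53.4 171.1]
174 22 560.8 568.7 [565.  -53.5 176.9]
180 22 560.8 568.8 [564.9 -53.2 183.3]
186 18 560.8 568.8 [564.7 -53.5 189.2]
192 15 556.1 575.0 [565.3 -55.  195. ]
198 58 554.6 575.1 [564.8 -56.7 201. ]
204 42 553.0 576.3 [565.2 -56.8 207.3]
```

View pics/s12c.png

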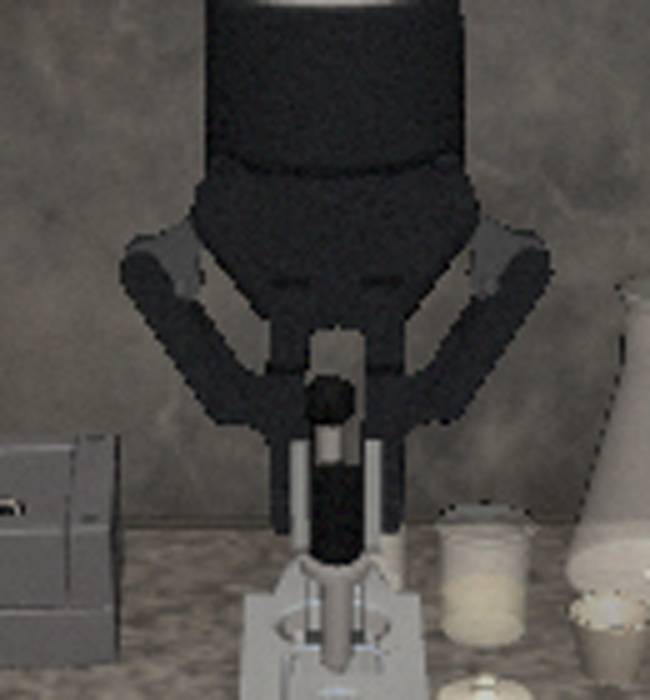

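Request:
step_arm(rows=[[-0.3,-15,0,0,0,0,5],[-0.6,-35,0,0,0,0,5],[-0.9,-55,0,0,0,0,5],[-0.9,-55,0,0,0,0,5],[-0.9,-55,-6,0,0,0,5],[-0.9,-55,-12,0,0,0,5],[-0.9,-55,-18,0,0,0,5],[-0.9,-55,-22,0,0,0,5]])

```text
clock: 40.9
eef_pos: [563.9, -102.9, 183.9]
tcp_rot: [-2.582, 1.571, -2.605]
contact_force: [-0.6, -1.7, 0.1]
opening: 0.166
```

```bash
python3 tilt.py
```

```text
[ 563.8964474  -102.85601492  183.86443536] jaw -0.0227367740468845 tiltfix [ 0.0001 -0.0002  0.    ] open 14.202760067454873 F [-0.55960798 -1.66895132  0.12757853] T [0.00527814 0.01827296 0.02824837] q [-0.183  0.324  1.791 -0.     1.027 -0.16 ]
```

Request:
step_arm(rows=[[0,-0.3,-6,0,0,0,5],[0,-0.3,-12,0,0,0,5],[0,-0.3,-18,0,0,0,5],[0,-0.3,-21.5,0,0,0,5],[0,-0.3,-21.5,0,0,0,5],[0,-0.3,-21.5,0,0,0,40],[0,-0.3,-21.5,0,0,0,40],[0,-0.3,10,0,0,0,40]])

```text
clock: 41.9
eef_pos: [562.3, -102.9, 192.2]
tcp_rot: [3.012, 1.566, 2.989]
contact_force: [0.7, 0.4, 0.5]
opening: 0.467
```

```bash
python3 tilt.py
```

```text
[ 562.31804191 -102.85220896  192.19867169] jaw -0.022735985147178773 tiltfix [-0.0007 -0.0047 -0.    ] open 39.89531933696686 F [0.70216608 0.43777588 0.48116921] T [ 0.02173592 -0.03863194  0.01926794] q [-0.183  0.314  1.784 -0.     1.048 -0.161]
```

Request:
step_arm(rows=[[0,0,30,0,0,0,40],[0,40,50,0,0,0.17,40],[0,90,50,0,0,0.34,40],[0,140,50,0,0,0.51,40],[2,190,50,0,0,0.68,40],[4,240,50,0,0,0.85,40],[6,290,50,0,0,1.02,40],[8.5,321.5,50,0,0,1.19,40]])

```text
clock: 42.9
eef_pos: [570.7, 221.0, 242.3]
tcp_rot: [3.034, 1.567, -2.075]
contact_force: [0.3, -0.4, 1.1]
opening: 0.471
```

```bash
python3 tilt.py;  python3 - <<'E'
from h import *
p,d=grab('side','s14.png');X=cloud('side',d);z=X[...,2]
k=(np.hypot(X[...,0]-564.5,X[...,1]+106)<14)&(z>180)&(z<195);print('pin top',k.sum(),X[k].mean(0))
E
python3 crop.py side 250 100 410 280 4 s14c.png
```

```text
[570.65093825 220.9930062  242.3450073 ] jaw 1.1742415988347101 tiltfix [ 0.0036 -0.002   0.    ] open 40.23064505614008 F [ 0.34528053 -0.3916513   1.07589793] T [-0.05679377  0.02523537  0.03018552] q [ 0.369  0.325  1.649 -0.003  1.172 -0.805]
pin top 77 [ 564.12857953 -108.53314123  185.24715165]
```

View pics/s14c.png

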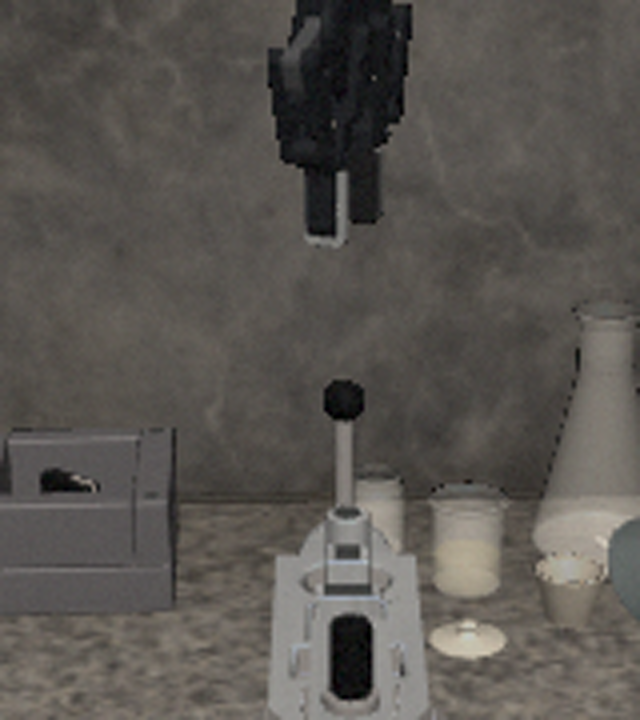

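Request:
step_arm(rows=[[0.2,-2.3,0,0.003,-0.002,0.18,45],[0.2,-2.3,-10,0.003,-0.002,0.375,45],[0.2,-2.3,-40,0.003,-0.002,0.375,45],[0.2,-2.3,-70,0.003,-0.002,0.375,45],[0.2,-2.3,-95,0.003,-0.002,0.375,45],[0.2,-2.3,-105,0.003,-0.002,0.375,45],[0.2,-2.3,-105,0.003,-0.002,0.375,45],[0.2,-2.3,-105,0.003,-0.002,0.375,45]])

```text
clock: 43.95
eef_pos: [571.9, 221.8, 138.5]
tcp_rot: [-0.895, 1.568, 0.663]
contact_force: [0.0, -0.5, 1.0]
opening: 0.528
```

Request:
step_arm(rows=[[0,0,0,0,0,0,30],[0,0,0,0,0,0,20],[0,0,0,0,0,0,10],[0,0,0,0,0,0,10],[0,0,0,0,0,0,10],[0,0,0,0,0,0,10],[0,0,0,0,0,0,10],[0,0,0,0,0,0,10]], force=20)

```text
clock: 44.95
eef_pos: [572.5, 219.1, 139.8]
tcp_rot: [-2.141, 1.567, -0.582]
contact_force: [0.6, -13.3, 8.5]
opening: 0.237
```

```bash
python3 tilt.py
python3 - <<'E'
from h import *
grab('side')
for i in range(1,9):
    a=np.radians(30*i/8); X=-80*np.sin(a);print(round(X*np.cos(.0214),1),round(-X*np.sin(.0214)*-1*-1,2),round(80*np.cos(a)-80,1))
E
python3 crop.py side 250 100 410 280 4 s15c.png
```

```text
[572.47766396 219.12268125 139.75152425] jaw 1.5586863335858878 tiltfix [0.0021 0.0033 0.    ] open 20.26719752755887 F [  0.56386753 -13.29210006   8.45695197] T [-2.42598618 -0.01204696  0.05059275] q [ 0.365  0.431  1.74  -0.004  0.968 -1.192]
-5.2 0.11 -0.2
-10.4 0.22 -0.7
-15.6 0.33 -1.5
-20.7 0.44 -2.7
-25.7 0.55 -4.2
-30.6 0.66 -6.1
-35.4 0.76 -8.3
-40.0 0.86 -10.7
```

View pics/s15c.png

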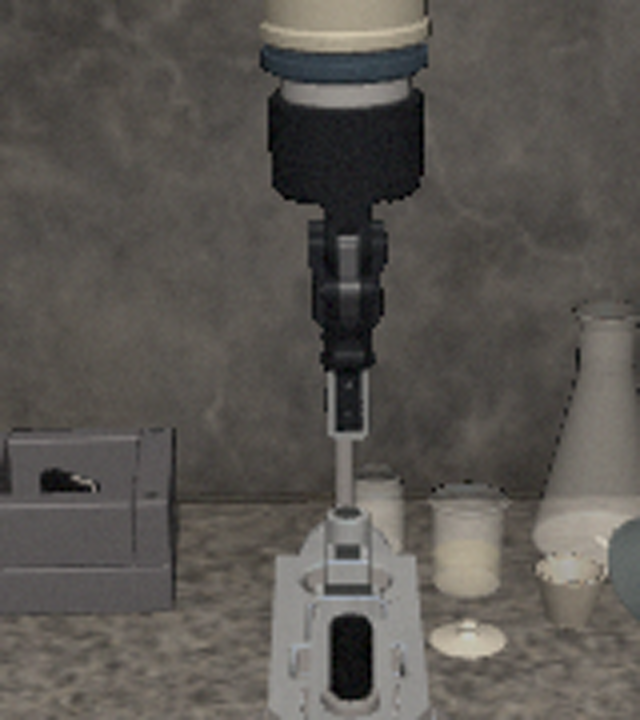

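Request:
step_arm(rows=[[-5.2,0.1,-0.2,0,0,0,10],[-10.4,0.2,-0.7,0,0,0,10],[-15.6,0.3,-1.5,0,0,0,10],[-20.7,0.4,-2.7,0,0,0,10],[-25.7,0.5,-4.2,0,0,0,10],[-30.6,0.7,-6.1,0,0,0,10],[-35.4,0.8,-8.3,0,0,0,10],[-40,0.9,-10.7,0,0,0,10]])

```text
clock: 46.0
eef_pos: [532.4, 219.7, 129.8]
tcp_rot: [-2.166, 1.566, -0.606]
contact_force: [0.8, -4.8, 4.9]
opening: 0.236
```

```bash
python3 tilt.py
python3 - <<'E'
from h import *
p,d=grab('top','t16.png');X=cloud('top',d);z=X[...,2]
p,d=grab('side','s16.png');Xs=cloud('side',d)
for nm,Q in(('top',X),('side',Xs)):
    zz=Q[...,2];xl=Q[...,0]-567;yl=Q[...,1]
    k=(np.abs(xl)<34)&(yl>-3)&(yl<172)&(zz>60)&(zz<108)
    Y=Q[k]
    # ransac plane via z=a*x+b*y+c
    best=0
    rng=np.random.default_rng(0)
    for _ in range(500):
        q=Y[rng.choice(len(Y),3,False)]
        try:c=np.linalg.solve(np.c_[q[:,:2],np.ones(3)],q[:,2])
        except: continue
        if abs(c[1])>.05: continue
        n=(np.abs(Y[:,:2]@c[:2]+c[2]-Y[:,2])<1.5).sum()
        if n>best:best=n;bc=c
    print(nm,len(Y),best,np.degrees(np.arctan(bc[0])),bc)
E
python3 crop.py side 250 100 410 280 4 s16c.png
```

```text
[532.39862694 219.72003362 129.78328818] jaw 1.5591050288801243 tiltfix [0.0028 0.004  0.    ] open 20.142090702455008 F [ 0.80537661 -4.78339928  4.91038636] T [-0.89982317 -0.29893868  0.00744852] q [ 0.391  0.393  1.83  -0.005  0.916 -1.165]
top 2010 654 29.21328848413981 [ 5.59185519e-01 -1.55972516e-02 -2.30422001e+02]
side 704 417 28.26560758640728 [ 5.37670484e-01 -1.69301366e-02 -2.17337188e+02]
```

View pics/s16c.png

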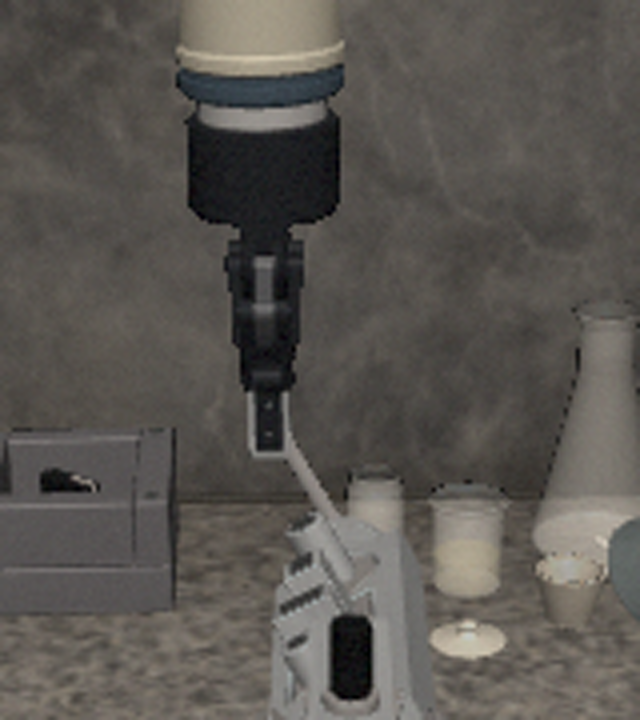

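Request:
step_arm(rows=[[-1.2,0,-0.7,0,0,0,10],[-1.2,0,-0.7,0,0,0,10],[-1.2,0,-0.7,0,0,0,10],[-1.2,0,-0.7,0,0,0,45],[-1.2,0,-0.7,0,0,0,45],[-1.2,0,-0.7,0,0,0,45],[-1.2,0,20,0,0,0,45],[-1.2,0,60,0,0,0,45]])

```text
clock: 47.1
eef_pos: [529.2, 219.4, 188.5]
tcp_rot: [2.909, 1.567, -1.815]
contact_force: [0.5, 0.6, -0.7]
opening: 0.53
```

```bash
cat > ang.py <<'E'
from h import *
def ang():
  for nm in('top','side'):
    p,d=grab(nm,None);Q=cloud(nm,d)
    zz=Q[...,2];xl=Q[...,0]-567;yl=Q[...,1]
    k=(np.abs(xl)<34)&(yl>-3)&(yl<172)&(zz>60)&(zz<108)
    Y=Q[k];best=0;rng=np.random.default_rng(0)
    for _ in range(800):
        q=Y[rng.choice(len(Y),3,False)]
        try:c=np.linalg.solve(np.c_[q[:,:2],np.ones(3)],q[:,2])
        except: continue
        if abs(c[1])>.05: continue
        m=np.abs(Y[:,:2]@c[:2]+c[2]-Y[:,2])<1.5
        if m.sum()>best:best=m.sum();bm=m
    c=np.linalg.lstsq(np.c_[Y[bm][:,:2],np.ones(best)],Y[bm][:,2],rcond=None)[0]
    print(nm,len(Y),best,np.degrees(np.arctan(c[0])),c)
  Q=cloud('side',np.load('last_side.npz')['d']);k=(Q[...,1]>205)&(Q[...,1]<235)&(Q[...,2]>130)&(Q[...,2]<158)&(Q[...,0]>515)&(Q[...,0]<560);Y=Q[k]
  from scipy.optimize import least_squares
  if len(Y)>10: 
    b=least_squares(lambda c:np.linalg.norm(Y-c,axis=1)-11,[531,218,144],loss='soft_l1').x; print('ball',b,np.degrees(np.arctan2(571.2-b[0],b[2]-75.5)))
ang()
E
python3 tilt.py; python3 ang.py
```

```text
[529.21446936 219.41353979 188.4876857 ] jaw 1.5591266567873674 tiltfix [ 0.004 -0.001  0.   ] open 45.22373066520476 F [ 0.4633416   0.62349239 -0.6993881 ] T [ 0.00139218  0.0127399  -0.03566338] q [ 0.392  0.319  1.786 -0.004  1.039 -1.165]
top 2002 675 30.679555606659715 [ 5.93274033e-01 -1.96579923e-02 -2.50061678e+02]
side 702 401 29.44503387816189 [ 5.64507041e-01 -1.04106421e-02 -2.33441118e+02]
ball [532.79259169 217.31873139 144.17250469] 29.217571001310727
```

Request:
step_arm(rows=[[0,0,40,0,0,0,45],[5,-40,55,0,0,-0.17,45],[10,-90,55,0,0,-0.34,45],[15,-140,55,0,0,-0.51,45],[20,-190,55,0,0,-0.68,45],[27,-240,55,0,0,-0.85,45],[32,-290,55,0,0,-1.02,45],[34.7,-322.6,55,0,0,-1.19,45]])

```text
clock: 48.2
eef_pos: [567.2, -103.8, 247.8]
tcp_rot: [-1.63, 1.563, -1.268]
contact_force: [0.1, 0.9, -0.3]
opening: 0.526
```

```bash
python3 tilt.py
```

```text
[ 567.1742598  -103.80301339  247.75301863] jaw 0.3623090465892486 tiltfix [0.0077 0.0024 0.    ] open 44.922075631759895 F [ 0.09477966  0.90448978 -0.25056522] T [-0.02512602 -0.01914439  0.00201647] q [-0.179  0.261  1.724 -0.008  1.153 -0.539]
```

Request:
step_arm(rows=[[-3.3,0.6,0,0.007,0.002,-0.18,45],[-3.3,0.6,-15,0.007,0.002,-0.36,45],[-3.3,0.6,-40,0.007,0.002,-0.385,45],[-3.3,0.6,-65,0.007,0.002,-0.385,45],[-3.3,0.6,-80,0.007,0.002,-0.385,45],[-3.3,0.6,-85.7,0.007,0.002,-0.385,45],[-3.3,0.6,-85.7,0.007,0.002,-0.385,45],[-3.3,0.6,-85.7,0.007,0.002,-0.385,45]])

```text
clock: 49.2
eef_pos: [564.4, -103.3, 162.8]
tcp_rot: [-1.595, 1.57, -1.618]
contact_force: [-0.3, -0.4, -0.6]
opening: 0.527
```

```bash
python3 tilt.py
```

```text
[ 564.42034418 -103.26590223  162.82064411] jaw -0.022626569988388263 tiltfix [ 0.001 -0.     0.   ] open 45.02653849232519 F [-0.34874619 -0.36068083 -0.63050807] T [-0.03304739 -0.0018131   0.00778407] q [-1.830e-01  3.490e-01  1.808e+00 -1.000e-03  9.840e-01 -1.600e-01]
```

Request:
step_arm(rows=[[-0.3,0,-0.7,0,0,0,25],[-0.3,0,-0.7,0,0,0,10],[-0.3,0,-0.7,0,0,0,5],[-0.3,0,-0.7,0,0,0,5],[-0.3,0,-0.7,0,0,0,5],[-0.3,0,-0.7,0,0,0,5],[-0.3,0,-0.7,0,0,0,5],[-0.3,0,-0.7,0,0,0,5]], force=50)

```text
clock: 50.2
eef_pos: [564.5, -103.4, 162.8]
tcp_rot: [-0.898, 1.569, -0.921]
contact_force: [-0.5, -0.5, 6.8]
opening: 0.17
```

Request:
step_arm(rows=[[0,0,10,0,0,0,5],[0,0,22,0,0,0,5],[0,0,34,0,0,0,5],[0,0,45,0,0,0,5],[0.4,18,45,0,0,0,5],[0.8,36,45,0,0,0,5],[1.1,55,45,0,0,0,5],[1.1,55,45,0,0,0,5]])

```text
clock: 51.2
eef_pos: [565.3, -46.3, 207.4]
tcp_rot: [-1.389, 1.57, -1.409]
contact_force: [0.0, 0.0, -1.3]
opening: 0.164
```

```bash
python3 tilt.py
```

```text
[565.34205813 -46.31913824 207.41711489] jaw -0.020371962110674078 tiltfix [0.0009 0.0001 0.    ] open 14.032841511827225 F [ 0.00319426  0.02477689 -1.28880264] T [-0.01024787  0.0253662  -0.0272569 ] q [-8.400e-02  2.880e-01  1.783e+00 -1.000e-03  1.070e+00 -6.300e-02]
```

Request:
step_arm(rows=[[-0.2,-2,0,0,0,0,5],[-0.2,-2,0,0,0,0,5],[-0.2,-2,0,0,0,0,5],[-0.2,-2,-5,0,0,0,5],[-0.2,-2,-10,0,0,0,5],[-0.2,-2,-15,0,0,0,5],[-0.2,-2,-20,0,0,0,5],[-0.2,-2,-20,0,0,0,5]])

```text
clock: 52.2
eef_pos: [564.8, -48.3, 186.8]
tcp_rot: [-2.351, 1.57, -2.371]
contact_force: [-0.6, -0.8, -0.4]
opening: 0.164
```

```bash
python3 tilt.py
```

```text
[564.82161974 -48.26893009 186.84929192] jaw -0.020318677561022427 tiltfix [ 0.0008 -0.0008  0.    ] open 13.970985116802368 F [-0.60384793 -0.80617204 -0.37435559] T [-0.00189879  0.00363064  0.01080638] q [-8.700e-02  3.110e-01  1.802e+00 -1.000e-03  1.029e+00 -6.700e-02]
```

Request:
step_arm(rows=[[0.2,0,-4,0,0,0,5],[0.2,0,-8,0,0,0,5],[0.2,0,-11,0,0,0,5],[0.2,0,-14,0,0,0,5],[0.2,0,-16,0,0,0,5],[0.2,0,-18,0,0,0,5],[0.2,0,-20,0,0,0,5],[0.2,0,-20,0,0,0,5]])

```text
clock: 53.2
eef_pos: [564.9, -48.3, 166.7]
tcp_rot: [-2.485, 1.569, -2.505]
contact_force: [0.5, -0.9, -1.4]
opening: 0.167
```

Request:
step_arm(rows=[[0.1,0,-1.5,0,0,0,5],[0.1,0,-3,0,0,0,5],[0.1,0,-4,0,0,0,5],[0.1,0,-5,0,0,0,5],[0.1,0,-5.5,0,0,0,5],[0.1,0,-5.5,0,0,0,5],[0.1,0,-5.5,0,0,0,5],[0.1,0,-5.5,0,0,0,5]])

```text
clock: 54.2
eef_pos: [565.1, -48.3, 162.7]
tcp_rot: [-2.234, 1.57, -2.254]
contact_force: [-6.3, -0.5, 15.2]
opening: 0.165
```

```bash
python3 tilt.py; python3 ang.py; python3 crop.py side 250 100 410 280 4 s17c.png
```

```text
[565.05663624 -48.29054715 162.70058617] jaw -0.020360403517839704 tiltfix [ 0.0008 -0.0007  0.    ] open 14.082685810613622 F [-6.33984795 -0.45454801 15.21755679] T [ 0.09410529  0.97620313 -0.02180859] q [-8.700e-02  3.400e-01  1.822e+00 -1.000e-03  9.800e-01 -6.600e-02]
top 2275 784 28.886748755303756 [ 5.51727940e-01 -1.61368901e-02 -2.26773558e+02]
side 390 204 29.25195115805984 [ 5.60071644e-01 -1.39842982e-02 -2.30558449e+02]
ball [533.30778746 217.33903695 143.97990994] 28.95721484712123
```

View pics/s17c.png

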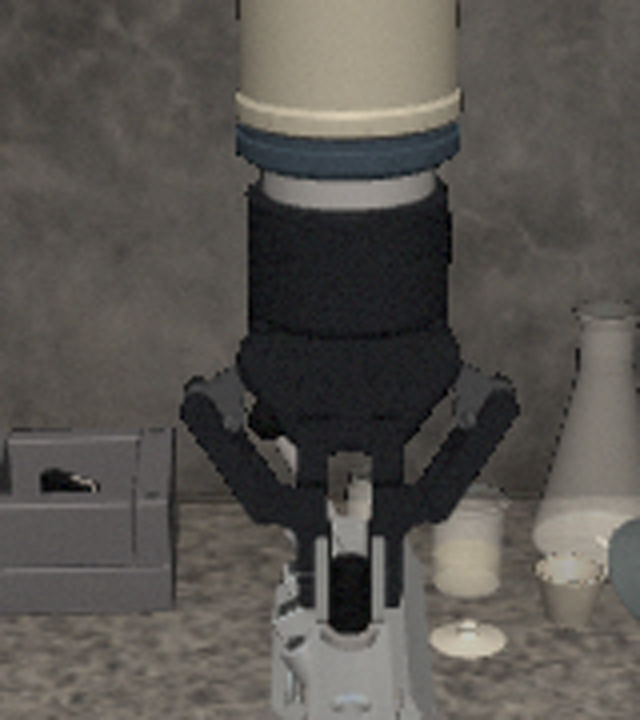

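Request:
step_arm(rows=[[0.2,0,-0.3,0,0,0,5],[0.2,0,-0.3,0,0,0,30],[0.2,0,-0.3,0,0,0,40],[0.2,0,-0.3,0,0,0,40],[0.2,0,20,0,0,0,40],[0,0,60,0,0,0,40],[-40,-40,100,0,0,0,40],[-90,-80,130,0,0,0,40]])

```text
clock: 55.3
eef_pos: [485.3, -120.5, 287.6]
tcp_rot: [-1.058, 1.569, -1.077]
contact_force: [-0.5, -0.8, 0.4]
opening: 0.471
```

Request:
step_arm(rows=[[-30,-60,0,0,0,0,40],[-60,-120,0,0,0,0,40],[-90,-180,0,0,0,0,40],[-120,-200,0,0,0,0,40],[-120,-200,0,0,0,0,40],[-120,-200,0,0,0,0,40],[-120,-200,0,0,0,0,40],[-120,-200,0,0,0,0,40]])

```text
clock: 56.3
eef_pos: [366.0, -319.8, 287.5]
tcp_rot: [-1.025, 1.569, -1.042]
contact_force: [-0.5, 0.5, -0.9]
opening: 0.468
```

```bash
python3 tilt.py; python3 ang.py; python3 knob.py k2
python3 - <<'E'
from h import *
for n in('top','side'):
    f=np.load('last_%s.npz'%n);X=cloud(n,f['d']);z=X[...,2]
    k=(np.hypot(X[...,0]-564.5,X[...,1]+49)<12)&(z>178)&(z<200);print(n,'pin',k.sum(),X[k].mean(0),np.median(z[k]))
    cv2.imwrite('pics/fin_%s.png'%n,f['p'][:,:,::-1])
E
python3 crop.py side 250 130 410 350 3 f1.png;python3 crop.py top 245 190 445 310 4 f2.png
```

```text
[ 366.00623633 -319.75255381  287.51546736] jaw -0.0171249464861412 tiltfix [0.0013 0.0007 0.    ] open 39.94975844845344 F [-0.53888116  0.46918858 -0.94888258] T [ 0.0057809   0.00295953 -0.03614845] q [-0.721  0.078  1.856 -0.     1.207 -0.704]
top 2278 739 27.918571559022336 [ 5.29887820e-01 -1.47119568e-02 -2.14005571e+02]
side 569 335 29.20521454130959 [ 5.59000554e-01 -1.41682009e-02 -2.29902494e+02]
ball [532.63465578 217.77501221 143.95584572] 29.395208234989266
bar 111 [411.05582834 337.68270841] angle 2.423794096555046 -0.7177985570347469 ((411.42156982421875, 337.83709716796875), (12.667245864868164, 40.09326171875), 51.21610641479492)
white 13 [ 7.43311136 -5.99091947] -0.6783750619753381
marks [[-33.0, 36.0], [-37.0, 37.0], [2.0, 27.0], [-2.0, 27.0], [-16.0, 28.0], [-34.0, 33.0], [-38.0, 34.0], [-39.0, 35.0], [-41.0, 36.0], [27.0, 29.0], [21.0, 27.0], [6.0, 26.0], [-1.0, 25.0], [-17.0, 26.0], [-22.0, 27.0], [-32.0, 30.0], [-37.0, 31.0], [-39.0, 32.0], [-45.0, 34.0], [22.0, 25.0], [-18.0, 24.0], [-35.0, 28.0], [-40.0, 29.0], [-42.0, 31.0], [-46.0, 32.0], [44.0, 29.0], [42.0, 29.0], [-33.0, 25.0], [-40.0, 26.0], [-41.0, 27.0], [-45.0, 29.0], [49.0, 29.0], [44.0, 26.0], [41.0, 25.0], [-37.0, 23.0], [-41.0, 24.0], [-43.0, 26.0], [-56.0, 25.0], [-59.0, 27.0], [-60.0, 28.0], [-61.0, 24.0], [-61.0, 25.0], [-77.0, 25.0], [-78.0, 27.0], [-82.0, 25.0], [-84.0, 28.0]]
top pin 53 [564.12979877 -47.09559083 185.3571109 ] 185.6335857638885
side pin 83 [565.99200707 -53.31523558 183.94556218] 184.48107504556697
```

View pics/f1.png

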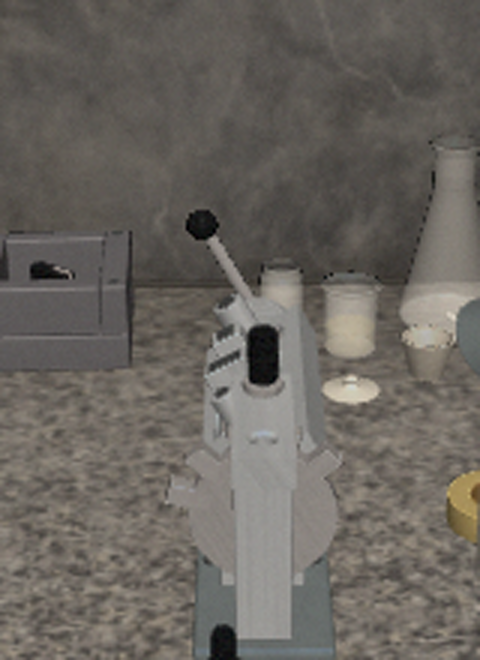

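View pics/f2.png

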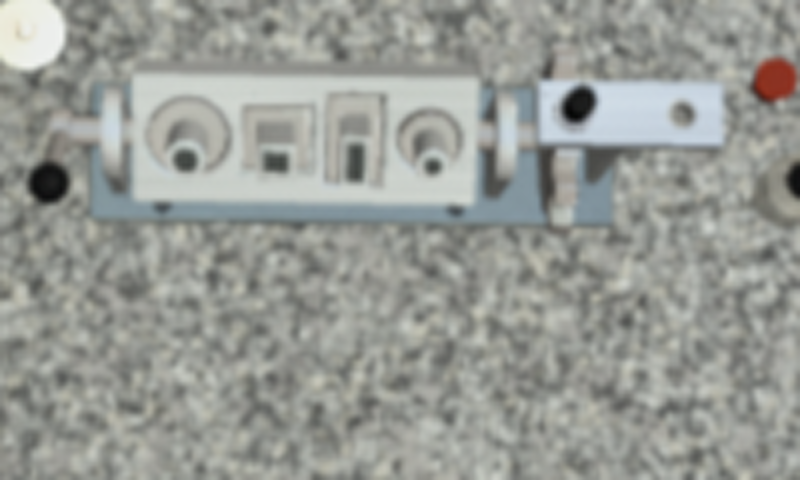

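View pics/fin_top.png

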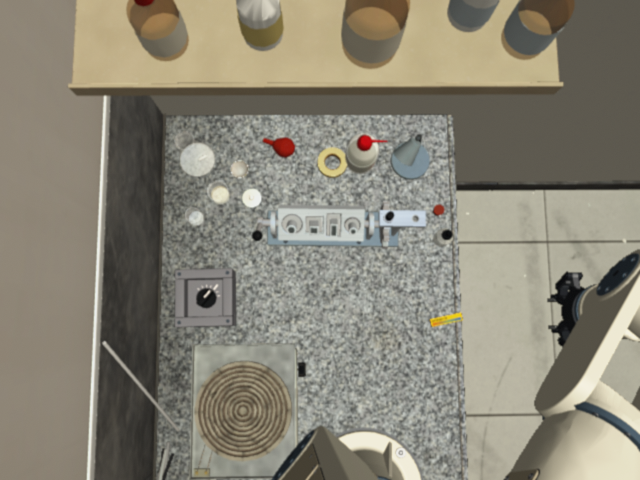

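```bash
python3 - <<'E'
from h import *
f=np.load('last_top.npz');X=cloud('top',f['d'])
a=np.radians(30);yaw=-.0214
L=(X-[566.9,76.8,75])@R.from_euler('z',yaw).as_matrix()
h=-np.sin(a)*L[...,0]+np.cos(a)*L[...,2]; x=np.cos(a)*L[...,0]+np.sin(a)*L[...,2]
k=(np.abs(x)<34)&(np.abs(L[...,1]-9)<90)&(np.abs(h-10)<4);print('plate',np.median(h[k]))
for n,y in(('L',74),('S',26),('B',-15),('s',-55)):
    k=(np.abs(L[...,1]-y)<14)&(np.abs(x)<16)&(h>35)&(h<60);print(n,k.sum(),np.percentile(h[k],[25,50,90]).round(1),x[k].mean().round(1),(L[...,1][k].mean()-y).round(1))
E
python3 - <<'E'
import sys; sys.path.insert(0,'.')
from rig import order
print(order.sign_off())
E
```

```text
plate 9.278594120005192
L 87 [42.5 44.4 47.6] 3.0 0.2
S 105 [42.5 45.  47.6] 2.5 0.1
B 105 [43.1 44.7 47. ] 2.1 -0.3
s 62 [41.7 44.7 47.2] 1.7 0.0
the job is handed in; nothing more can be done
None
```

I handed the job in at about 56 s of the 210 s, with everything done as asked. Nothing was seen to be knocked aside, and no forces came near the limits.

- **Test pieces:** All four were there. Each went into its own nest with the cradle still pinned level. The tops then read about 120 mm in camera height, where 121 mm is fully down.
- **Cradle:** I parked the pin in the spare hole, swung the cradle by its ball and put the pin back in the lock hole. After release, the cameras read the cradle angle as 27.9°, 29.2° and 29.4°. The low one is from the noisier top-camera plane fit.
- **Pin:** It went down to its shoulder, and I felt about 15 N of seating force. Afterwards its top stood at the same height as at the start (185.6 against 185.8 mm).
- **Knob:** I turned it clockwise. The bar read -0.69 to -0.72 rad against a target of -0.70, and the pointer stands at the long mark.
- **Final check:** With the cradle tilted, the stem tops measured about 35 mm above the plate, where 36 mm is fully down. That reading scatters by 2 to 3 mm, because the top camera sees both the stems and the tops.
- **Other bench things:** I did not move them, and they look unmoved in the last picture. The robot stood clear of everything.

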